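# Mount the pipette holder on its stud and hang the orange pipette in it

### The job

Hang the blue pipette holder on the white panel: slip the wide part of its keyhole over the steel stud's head, then slide it down until the stud sits at the top of the narrow slot. Then take the orange-capped pipette out of the grey block and hang it upright in the holder's fork, its collar resting on both prongs behind the small front lips. Leave the green-capped pipette, the tip box, the microplate and the tube rack where they are, and keep the orange pipette upright all the while.

Things in the scene. Friction and masses are not known exactly. Their poses are not given: they have to be found in the camera images.
- panel: Fixed white upright panel (100 mm wide, 12 mm thick, top 197 mm above the bench) on a grey foot (110 mm wide, 12 mm high, reaching 90 mm behind and 50 mm before the panel's face). Origin: on the bench, in the plane of the front face, mid width. x points straight out of the front face, roughly away from the robot, y along its width, z up.
- stud (a point): Middle of the neck of the steel stud sticking straight out (panel +x) of the front face at mid width, 185 mm above the bench. Neck: diameter 8 mm, 7.5 mm long from the face to the underside of the head (this point is 3.75 mm off the face). Head: dark disc of diameter 18 mm, 5 mm thick, ending 12.5 mm off the face. Axes as the panel's.
- holder: Loose blue pipette holder, about 160 g, standing upright on the bench on its fork. Origin: lower edge of the back plate's rear face, mid width; x from the plate out along the fork, y along its width, z up. Back plate: x 0 to 5 mm, 90 mm wide, 88 mm high. Mounted: rear face on the panel's face, x as the panel's x, origin 111 mm above the bench, about 2 mm of play.
- holder_tab (a point): Grip point in the yellow tab on top of the holder, at (13, 0, 108) mm of its frame. Tab: 18 mm in x (4 to 22 mm), 26 mm in y, from z = 86 to 120 mm; nothing beside it in y above the plate's top at z = 88 mm. Axes as the holder's.
- keyhole_wide (a point): Centre of the wide lower opening of the keyhole, in mid plate, at (2.5, 0, 50) mm of the holder: 26 mm across, octagonal. The stud's head passes through here.
- keyhole_lock (a point): Where the stud's neck sits when locked, in mid plate, at (2.5, 0, 74) mm of the holder: in the 12 mm wide slot that runs up from the wide opening and ends at z = 78 mm. The holder must thus slide down 24 mm from wide opening to lock, and then hangs with the slot's end on the neck.
- fork_seat (a point): Fork top face at (55, 0, 8) mm of the holder: axis of the hung pipette, where its collar's underside rests. Fork shelf: z 0 to 8 mm, out to x = 84 mm; slot 22 mm wide, open at the front, closed at x = 44 mm; prongs reach 30 mm either side of the middle, each with a lip 5 mm high at x 76 to 84 mm.
- block: Fixed grey block 90 x 170 x 90 mm high, origin under its centre, with two upright holes of diameter 19 mm at y = -45 and +45 mm of its frame (y along its length). A pipette stands in each, hanging by its collar on the block's top, shaft in the hole; which is where varies.
- pip_orange: Loose pipette with ORANGE cap and band, about 90 g, round about its z (up; yaw means nothing). Origin at its lower tip, 5 mm above the bench in the block. Blue shaft of diameter 14 mm, z 0 to 85; white collar of diameter 36, z 85 to 91; white body of diameter 26, z 91 to 190 (grip near z = 172); plunger cap of diameter 20 up to z = 210 mm.
- pip_green: The same pipette with GREEN cap and band, to be left in the block.
- tip_box: Loose closed blue box 89 x 124 mm, 79 mm high, origin under its centre; to be left alone.
- microplate: Loose white flat plate with wells 85 x 127 mm, 15 mm high, origin under its centre; to be left alone.
- tube_rack: Loose green rack of capped tubes 100 x 160 mm, 59 mm high, origin under its centre; to be left alone.
There are look-alikes about, which are no part of the job. Of the things that look like the panel, the largest one is meant.

How it is judged:
By the outcome, as a careful person would: the job done as asked, in the order asked, and still so for the second after the job is handed in, with the robot touching nothing.
It also fails if it takes over 58 s, if anything falls off the work surface, if the arm or the gripper's body presses on something with over 40 N, if the wrist force passes 120 N, or if a joint passes its speed limit or range.

### The arm

A 7-joint arm with a two-finger parallel gripper is mounted at the origin on the work surface. World frame = base frame: x ahead of the robot, y to its left, z up, the work surface at z = 0. Lengths are in m, angles in rad, forces in N, time in s.
With the tool pointing down it reaches from about 0.4 to 0.875 m from the base axis. Payload 6.5 kg.
Tool frame: the origin (TCP) lies at the very end of the fingers, on their centre line; the grasp point (between the pads) lies robot.tcp_to_grasp behind it (robot.tcp_to_grasp is the distance from the TCP to the grasp point, in m); y points along the fingers, z is the direction in which the jaws open and shut, and the axes are right-handed (so a half turn about y gives the same grasp; the last joint's range is limited). The gripper opens to 88 mm and grips with 3 to 60 N. Pads are 18 mm wide; open, the fingers measure 123 mm over their backs; the gripper's body (75 mm by 187 mm) begins 45 mm behind the grasp point.
Start: joints at [-1.333, 0.536, -0.004, 1.538, 0.003, 1.067, -0.071], TCP at [0.194, 0.62, 0.204] pointing down, gripper open.
Joint ranges: [-2.7, 2.7], [-0.37, 2.16], [-1.27, 1.26], [0.24, 2.4], [-1.31, 4.45], [0.19, 1.91], [-2.76, 2.76]. Speed limits (rad/s): [2.39, 2.39, 3.14, 3.14, 3.14, 3.14, 3.14].

### API

Orientations are given as a unit quaternion [w, x, y, z].
In Python, from rig import robot gives the robot as it stands.
- The arm moves only by the tool arm_command, never from a script. Its argument "moves" is one flat list of numbers, 7 for each row, row after row: the shift along the tool's x, y, z in units of 25 mm (1.0 is 25 mm), then the turn, a rotation vector about the tool's x, y, z in units of 6 degrees (1.0 is 6 degrees), then the closure, from 0 (fully open) to 1 (shut). In form: [dx, dy, dz, ax, ay, az, jaw, dx, dy, dz, ax, ay, az, jaw, ...]. A call has 1 to 10 rows; each row is the pose to reach, as a shift and turn from the pose commanded when the call began, along the tool's axes at that moment; what a row does not reach only later rows make up. A row lasts 1/12 s, in which the tool goes at most 41.7 mm and 7.16 degrees, less where a joint would pass 70% of its speed; a pose out of reach is approached as far as the arm can. A call with a gripper value outside its range is refused whole. The fingers move at their own pace and stop on an object; "grip_force" is the grip in N (left out, the last holds). Time passes only in rows, so rows that repeat a pose let the fingers close. It gives the time, the measured TCP pose, the force and the opening at its end, in the units of the state.
- robot.get_state(): the state, without advancing time (a new reading comes with each control period).
- robot.grab_frame(name): name is "scene" or "top"; returns (picture, depth): 384x512x3 uint8, red, green, blue; 384x512 float32, m along the optical axis (not along the pixel's ray), 0 where there is no reading.
- robot.camera_model(name): a dict with "fx", "fy", "cx", "cy" (pixels), "T" (4x4, takes a point from camera to world coordinates). Camera axes: x right, y down, z forward; pixel columns grow to the right and rows downward; lengths in m; the calibration is good to about 2 mm. A picture is of the moment at which its call begins. camera_model takes no time and is no camera call.
- robot.job_done(): hands the job in, once; it reports no verdict.
Trained networks look in the newest picture that a camera, given by its name, has taken for a name from the list of things; names that differ only in an ending like _2 or _b are one class to them, and where a whole thing is asked for, a point or a joint stands for the part that bears it (a point fixed in the world has none). Each returns a list of dicts, best first, with "conf" (0 to 1); they miss things now and then, are a little off and sometimes report something else, mostly with a low value. They report only what shows in the picture. A call takes as long as a camera call. They do not tell look-alikes from the thing itself.
- robot.look_for(camera, target): "box" ([centre column, centre row, width, height] as shares, 0 to 1, of the picture: columns of its width, rows of its height, round what is visible of it).
The state is a dict: "clock": time; "joints": joint angles; "qd": joint speeds; "joint_efforts": joint torques, N m; "eef_pos": TCP position; "ee_rot": TCP orientation; "contact_force": force on the tool from outside, world axes, zero at the start; "ft_torque": the same for the moment, N m; "grip_width": finger opening in m.
Only numpy, scipy, OpenCV 4.12 (cv2) and the standard library are available. Lean on these libraries where they do the work, as an engineer would, in place of code of your own. Each camera call takes 0.05 s, during which the arm holds its last target.

## Working session

There is one attempt and no reset: what is moved stays moved. The work goes in short steps, Python scripts to look and compute and a tool call to move; the robot and the scene stay as the last step left them, time stands still between calls to the robot, and variables do not carry over. Pictures are saved under pics/ and viewed, and the job is handed in when it is done.

Besides the shell and the picture viewer there is one more tool, called as name(argument=value, ...) on one line, values as JSON. arm_command: Moves the arm, as the interface text tells. Its arguments: {"type":"object","properties":{"moves":{"type":"array","items":{"type":"number"}},"grip_force":{"type":"number"}},"required":["moves"]}

```bash
ls; mkdir -p pics; cat > h.py <<'E'
import numpy as np, cv2
from rig import robot
def grab(n,tag):
    im,d=robot.grab_frame(n); cv2.imwrite(f'pics/{tag}.png',cv2.cvtColor(im,cv2.COLOR_RGB2BGR)); np.savez(f'pics/{tag}.npz',im=im,d=d); return im,d
def cloud(n,d):
    m=robot.camera_model(n); v,u=np.mgrid[0:d.shape[0],0:d.shape[1]]
    P=np.stack([(u-m['cx'])/m['fx']*d,(v-m['cy'])/m['fy']*d,d],-1); T=np.array(m['T'])
    W=P@T[:3,:3].T+T[:3,3]; W[d<=0]=np.nan; return W
E
python3 - <<'E'
from h import *
for n in('scene','top'):
    im,d=grab(n,n+'0'); m=robot.camera_model(n); print(n,np.round(m['T'],3).tolist(),m['fx'])
    for t in('panel','holder','block','pip_orange','pip_green','stud','holder_tab'):
        print(t,[(np.round(np.array(x['box'])*[512,384,512,384]).astype(int).tolist(),round(x['conf'],2)) for x in robot.look_for(n,t)])
s=robot.get_state();print(s, robot.tcp_to_grasp)
E
```

```text
pics
scene [[0.168, 0.602, -0.781, 1.525], [0.986, -0.12, 0.119, -0.138], [-0.022, -0.79, -0.613, 0.903], [0.0, 0.0, 0.0, 1.0]] 436.3347989057417
panel [([240, 200, 46, 72], 0.91), ([293, 185, 37, 45], 0.83), ([192, 185, 25, 44], 0.75)]
holder [([153, 237, 37, 53], 0.97)]
block [([348, 213, 64, 49], 0.96), ([242, 200, 47, 74], 0.67)]
pip_orange [([365, 182, 15, 43], 0.63)]
pip_green [([335, 184, 14, 46], 0.84)]
stud [([243, 201, 51, 73], 0.77), ([194, 187, 25, 42], 0.71), ([292, 187, 35, 45], 0.63)]
holder_tab [([153, 235, 35, 52], 0.7)]
top [[0.02, -0.994, 0.108, 0.413], [-0.999, -0.023, -0.026, 0.006], [0.028, -0.108, -0.994, 1.496], [0.0, 0.0, 0.0, 1.0]] 491.38563878888544
panel [([204, 244, 39, 37], 0.88), ([261, 220, 47, 53], 0.87), ([314, 267, 31, 32], 0.75), ([165, 187, 19, 14], 0.24)]
holder [([353, 196, 32, 29], 0.68)]
block []
pip_orange [([133, 184, 20, 16], 0.7)]
pip_green [([166, 189, 20, 17], 0.46)]
stud [([205, 244, 29, 37], 0.95), ([313, 271, 28, 29], 0.86), ([264, 220, 45, 48], 0.63)]
holder_tab [([350, 194, 38, 34], 0.71)]
{'clock': 0.8, 'joints': array([-1.33320169,  0.53637294, -0.00442888,  1.53787605,  0.00259943,
        1.06728632, -0.07121683]), 'qd': array([ 0.00027567, -0.00099544, -0.00269602,  0.00029577, -0.00151943,
       -0.00130882,  0.00143247]), 'joint_efforts': array([ 2.71731997e-04, -5.70855188e+01,  9.89914276e-01, -2.51915145e+01,
       -5.62977092e-02,  1.06243198e-02,  3.28090493e-05]), 'eef_pos': array([0.19442886, 0.62025482, 0.20424252]), 'ee_rot': array([ 0.69898918, -0.69894552,  0.10697301, -0.10698623]), 'contact_force': array([0.79683245, 0.59183859, 0.52819151]), 'ft_torque': array([ 9.83225600e-05,  4.86533522e-02, -8.64488178e-03]), 'grip_width': 0.08772644812610533} 0.0187
```

View pics/scene0.png

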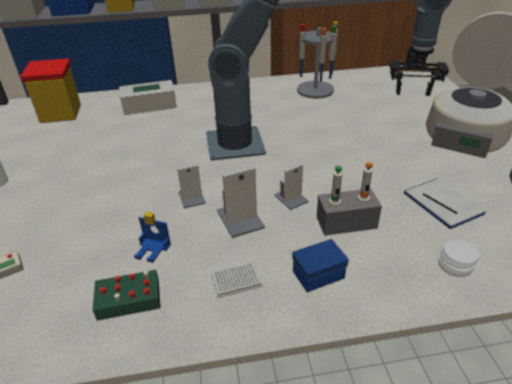

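View pics/top0.png

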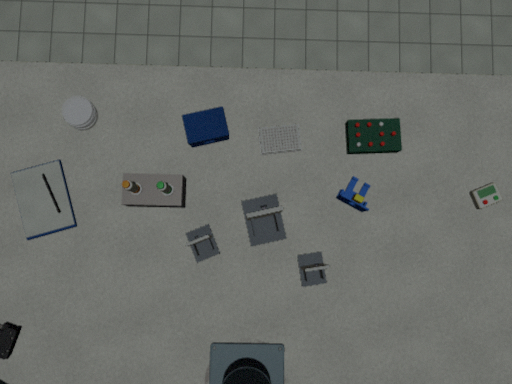

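```bash
python3 - <<'E'
from h import *
def load(t): z=np.load(f'pics/{t}.npz'); return z['im'],z['d']
si,sd=load('scene0'); ti,td=load('top0')
S=cloud('scene',sd); T=cloud('top',td)
a=cv2.resize(si[165:265,130:390],None,fx=3,fy=3,interpolation=cv2.INTER_CUBIC)
b=cv2.resize(ti[165:255,115:385],None,fx=2.9,fy=2.9,interpolation=cv2.INTER_CUBIC)
w=min(a.shape[1],b.shape[1]); cv2.imwrite('pics/z.png',cv2.cvtColor(np.vstack([a[:,:w],b[:,:w]]),cv2.COLOR_RGB2BGR))
np.set_printoptions(precision=4,suppress=True)
def pca(P,n):
    P=P[~np.isnan(P).any(1)]; print(n,len(P),'mean',P.mean(0),'min',P.min(0),'max',P.max(0))
    c=P[:,:2].mean(0); w,v=np.linalg.eigh(np.cov((P[:,:2]-c).T)); print('  ax',v[:,1],np.degrees(np.arctan2(v[1,1],v[0,1])),np.sqrt(w))
def box(C,b):
    c,r,w,h=b; return C[r-h//2:r+h//2+1,c-w//2:c+w//2+1].reshape(-1,3)
P=box(S,[240,200,50,76]); P=P[(P[:,2]>.03)]; pca(P,'panel front')
P=box(T,[264,212,46,40]); P=P[(P[:,2]>.17)]; pca(P,'panel top')
P=box(T,[353,196,40,36]); Q=P[(P[:,2]>.07)]; pca(Q,'holder plate top'); pca(P[(P[:,2]>.112)],'tab')
Q=box(T,[353,196,40,36]); im=ti
P=box(S,[153,235,45,60]); pca(P[P[:,2]>.03],'holder S'); 
P=box(T,[154,190,70,40]); pca(P[(P[:,2]>.08)&(P[:,2]<.095)],'block top'); 
for n,b in(('o',[130,185,30,22]),('g',[166,187,26,22])):
    P=box(T,b); pca(P[P[:,2]>.2],n)
for n,c in(('o',366),('g',337)):
    P=box(S,[c,182,20,50]); pca(P[P[:,2]>.11],n+'S')
E
```

```text
panel front 1547 mean [ 0.4915 -0.0387  0.12  ] min [ 0.4386 -0.088   0.03  ] max [0.5094 0.0128 0.2009]
  ax [-0.1869  0.9824] 100.7741171490076 [0.0078 0.0296]
panel top 203 mean [ 0.4889 -0.0376  0.1955] min [ 0.4717 -0.0851  0.1709] max [0.5074 0.0098 0.2047]
  ax [-0.2357  0.9718] 103.63515023797441 [0.0055 0.0274]
holder plate top 167 mean [ 0.5318 -0.3027  0.1   ] min [ 0.5064 -0.3419  0.0719] max [ 0.5498 -0.2611  0.1282]
  ax [0.4724 0.8814] 61.81257819056732 [0.0062 0.02  ]
tab 64 mean [ 0.5364 -0.3057  0.1201] min [ 0.5244 -0.3199  0.1124] max [ 0.5497 -0.2912  0.1282]
  ax [0.4597 0.8881] 62.63149904778182 [0.0055 0.0079]
holder S 493 mean [ 0.5328 -0.2999  0.0715] min [ 0.5049 -0.3464  0.03  ] max [ 0.571  -0.2589  0.1249]
  ax [0.4532 0.8914] 63.051043593557324 [0.0072 0.0261]
block top 1428 mean [0.5497 0.2788 0.0901] min [0.5063 0.1964 0.0805] max [0.597  0.3678 0.095 ]
  ax [-0.0167  0.9999] 90.95891773265497 [0.0287 0.0489]
o 51 mean [0.5509 0.3253 0.2144] min [0.5414 0.3181 0.205 ] max [0.5605 0.3347 0.2224]
  ax [-0.9461 -0.324 ] -161.09745667516867 [0.005  0.0053]
g 49 mean [0.5509 0.2361 0.2151] min [0.5417 0.2253 0.2008] max [0.5599 0.2464 0.2236]
  ax [0.6648 0.747 ] 48.33010187931349 [0.0052 0.0053]
oS 283 mean [0.5578 0.3246 0.1653] min [0.5415 0.3139 0.1102] max [0.5671 0.3405 0.2175]
  ax [0.5138 0.8579] 59.08337069687857 [0.0049 0.0071]
gS 289 mean [0.5579 0.2355 0.1655] min [0.5403 0.2239 0.11  ] max [0.5683 0.2502 0.2182]
  ax [0.4269 0.9043] 64.72967048419403 [0.0053 0.007 ]
```

View pics/z.png

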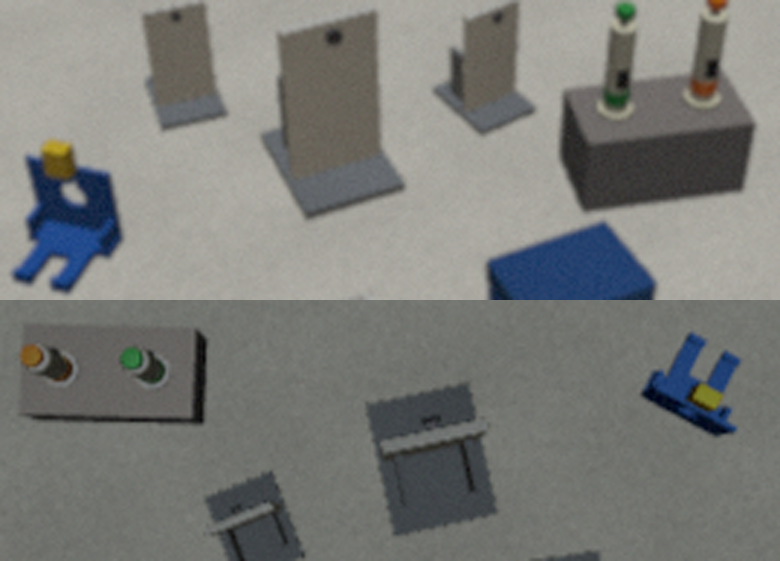

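```bash
cat > fit.py <<'E'
from h import *
from scipy.optimize import least_squares
from scipy.spatial.transform import Rotation as R
np.set_printoptions(precision=4,suppress=True)
def bx(x0,x1,y0,y1,z0,z1): return (np.array([x0+x1,y0+y1,z0+z1])/2e3,np.array([x1-x0,y1-y0,z1-z0])/2e3)
PANEL=[bx(-12,0,-50,50,0,197),bx(-90,50,-55,55,0,12)]
BLOCK=[bx(-45,45,-85,85,0,90)]
HOLD=[bx(0,5,-45,45,0,38),bx(0,5,-45,-13,38,88),bx(0,5,13,45,38,88),bx(0,5,-13,13,78,88),bx(4,22,-13,13,86,120),bx(0,44,-30,30,0,8),bx(44,84,-30,-11,0,8),bx(44,84,11,30,0,8),bx(76,84,-30,-11,8,13),bx(76,84,11,30,8,13)]
def sd(p,B):
    ds=[]
    for c,h in B:
        q=np.abs(p-c)-h; ds.append(np.linalg.norm(np.maximum(q,0),axis=1)+np.minimum(q.max(1),0))
    return np.min(ds,0)
def fit(P,B,g,z0=0,full=False):
    P=P[~np.isnan(P).any(1)]
    def res(v):
        c,s=np.cos(v[2]),np.sin(v[2]); p=P-[v[0],v[1],z0+(v[3] if full else 0)]
        p=np.stack([c*p[:,0]+s*p[:,1],-s*p[:,0]+c*p[:,1],p[:,2]],1); return sd(p,B)
    r=least_squares(res,list(g)+([0] if full else []),loss='soft_l1',f_scale=.0015,x_scale=[.01,.01,.1]+([.01] if full else []))
    return r.x,np.sqrt(np.median(res(r.x)**2))
def near(C,c,rad,zmin=.006,zmax=.3):
    P=C.reshape(-1,3); return P[(np.hypot(P[:,0]-c[0],P[:,1]-c[1])<rad)&(P[:,2]>zmin)&(P[:,2]<zmax)]
E
python3 - <<'E'
from fit import *
def load(t): z=np.load(f'pics/{t}.npz'); return z['im'],z['d']
si,sdp=load('scene0'); ti,td=load('top0')
S=cloud('scene',sdp); T=cloud('top',td)
for n,B,g,c,r in(('panel',PANEL,(.497,-.04,.2),(.497,-.04),.13),('block',BLOCK,(.55,.28,0.01),(.55,.28),.13),('holder',HOLD,(.52,-.3,-.47),(.54,-.31),.12)):
    zm=.2 if n!='block' else .094
    for nm,C in (('S',S),('T',T),('both',None)):
        P=near(C,c,r,zmax=zm) if C is not None else np.vstack([near(S,c,r,zmax=zm),near(T,c,r,zmax=zm)])
        print(n,nm,*fit(P,B,g),'| free z',*fit(P,B,g,full=True))
# bench heights
for C in(S,T):
    q=C[150:250,200:300,2]; print(np.nanmedian(q[np.abs(q)<.01]))
# stud: dark pixels near panel top
B=S[160:200,225:260]; im=si[160:200,225:260].mean(2); m=(im<60)&(B[...,2]>.17); print('stud',B[m].mean(0),m.sum(),B[m].max(0),B[m].min(0))
def circ(P,r,g):
    P=P[~np.isnan(P).any(1)]
    return least_squares(lambda v:np.hypot(P[:,0]-v[0],P[:,1]-v[1])-r,g,loss='soft_l1',f_scale=.0015).x,len(P)
print('pip o',circ(near(S,(.55,.325),.03,.115,.19),.013,(.55,.325)),circ(near(T,(.55,.325),.025,.2,.23),0,(.55,.325)))
print('pip g',circ(near(S,(.55,.235),.03,.115,.19),.013,(.55,.235)))
s=robot.get_state(); q=s['ee_rot']; print(R.from_quat([*q[1:],q[0]]).as_matrix())
E
```

```text
panel S [ 0.4919 -0.0354  0.2382] 0.0012559014385303282 | free z [ 0.4919 -0.0353  0.2382  0.0007] 0.0012620682239620077
panel T [ 0.4932 -0.0378  0.2026] 0.002510331712282924 | free z [ 0.4934 -0.0383  0.2144  0.001 ] 0.002385884113030693
panel both [ 0.492  -0.0356  0.2354] 0.0017121031130966202 | free z [ 0.4921 -0.0357  0.2351  0.0009] 0.0016929144617672896
block S [ 0.5497  0.2836 -0.0027] 0.0011129660307619919 | free z [ 0.5497  0.2836 -0.0026  0.0006] 0.0010868587273539466
block T [ 0.5517  0.2818 -0.0022] 0.0016089041430699391 | free z [ 0.5517  0.2818 -0.0023  0.0002] 0.0016251053209856287
block both [ 0.55    0.2829 -0.0025] 0.0014179885996290706 | free z [ 0.55    0.2829 -0.0024  0.0004] 0.001408521808627397
holder S [ 0.5245 -0.2996 -0.4941] 0.0012471549949697566 | free z [ 0.5246 -0.2996 -0.4951  0.0009] 0.001252942242636639
holder T [ 0.525  -0.2983 -0.562 ] 0.0026569980855880755 | free z [ 0.525  -0.2984 -0.5628  0.0026] 0.00239526117365123
holder both [ 0.5254 -0.2996 -0.5215] 0.001639454043066766 | free z [ 0.5254 -0.2998 -0.5171  0.0014] 0.0015855328945483778
0.000843326782047793
0.0009146876854586594
stud [ 0.5041 -0.0322  0.1852] 18 [ 0.5079 -0.026   0.1923] [ 0.5004 -0.0379  0.1765]
pip o (array([0.5504, 0.3288]), 194) (array([0.5508, 0.3251]), 51)
pip g (array([0.55  , 0.2386]), 192)
[[ 0.9542  0.      0.2991]
 [-0.2991  0.0001  0.9542]
 [ 0.     -1.      0.0001]]
```

```bash
cat > go.py <<'E'
import sys,numpy as np
from rig import robot
from scipy.spatial.transform import Rotation as R
# usage: go.py x y z psi_deg [x y z psi ...]  (TCP targets)
np.set_printoptions(precision=3,suppress=True)
s=robot.get_state(); q=s['ee_rot']; M=R.from_quat([*q[1:],q[0]]).as_matrix(); p=s['eef_pos']
print('t',round(s['clock'],2),'p',p,'psi',round(np.degrees(np.arctan2(M[1,0],M[0,0])),2),'tilt',M[2],'w',round(s['grip_width'],4),'F',s['contact_force'],'q',s['joints'])
a=list(map(float,sys.argv[1:]))
for i in range(0,len(a),4):
    x,y,z,ps=a[i:i+4]; c,n=np.cos(np.radians(ps)),np.sin(np.radians(ps))
    D=np.array([[c,0,-n],[n,0,c],[0,-1,0]])
    d=M.T@(np.array([x,y,z])-p)/.025; r=np.degrees(R.from_matrix(M.T@D).as_rotvec())/6
    print(a[i:i+4],'->',d,r,'rows',round(np.linalg.norm(d)*25/41.7,1))
E
python3 go.py .3 .52 .3 -20 .5 .25 .33 -24
```

```text
t 0.8 p [0.194 0.62  0.204] psi -17.4 tilt [ 0. -1.  0.] w 0.0877 F [0.797 0.592 0.528] q [-1.333  0.536 -0.004  1.538  0.003  1.067 -0.071]
[0.3, 0.52, 0.3, -20.0] -> [ 5.229 -3.83  -2.563] [-0.001  0.433  0.   ] rows 4.2
[0.5, 0.25, 0.33, -24.0] -> [ 16.093  -5.031 -10.476] [-0.001  1.099  0.   ] rows 11.9
```

arm_command(moves=[5.2,-3.8,-2.6,0,0.4,0,0,5.2,-3.8,-2.6,0,0.4,0,0,5.2,-3.8,-2.6,0,0.4,0,0,5.2,-3.8,-2.6,0,0.4,0,0,16,-5,-10.5,0,1.1,0,0,16,-5,-10.5,0,1.1,0,0,16,-5,-10.5,0,1.1,0,0,16,-5,-10.5,0,1.1,0,0,16,-5,-10.5,0,1.1,0,0,16,-5,-10.5,0,1.1,0,0])

```text
clock: 1.63
eef_pos: [0.444, 0.3218, 0.3207]
ee_rot: [0.692, -0.691, 0.147, -0.147]
contact_force: [0.8, 1.6, -0.8]
grip_width: 0.0886
```

```bash
python3 go.py .5 .25 .33 -24 .55 -.05 .33 -27  .5365 -.3054 .2 -29
```

```text
t 1.63 p [0.444 0.322 0.321] psi -24.0 tilt [ 0.    -1.     0.001] w 0.0886 F [ 0.819  1.624 -0.752] q [-0.845  0.253  0.167  1.674 -0.045  1.217  0.484]
[0.5, 0.25, 0.33, -24.0] -> [ 3.215 -0.374 -1.71 ] [-0.007 -0.     0.001] rows 2.2
[0.55, -0.05, 0.33, -27.0] -> [  9.923  -0.38  -11.859] [-0.007  0.5    0.001] rows 9.3
[0.5365, -0.3054, 0.2, -29.0] -> [ 13.585   4.814 -21.415] [-0.007  0.833  0.001] rows 15.5
```

arm_command(moves=[3.2,-0.4,-1.7,0,0,0,0,3.2,-0.4,-1.7,0,0,0,0,9.9,-0.4,-11.9,0,0.5,0,0,9.9,-0.4,-11.9,0,0.5,0,0,9.9,-0.4,-11.9,0,0.5,0,0,9.9,-0.4,-11.9,0,0.5,0,0,9.9,-0.4,-11.9,0,0.5,0,0,9.9,-0.4,-11.9,0,0.5,0,0,9.9,-0.4,-11.9,0,0.5,0,0,9.9,-0.4,-11.9,0,0.5,0,0])

```text
clock: 2.47
eef_pos: [0.5481, -0.0552, 0.3307]
ee_rot: [-0.686, 0.688, -0.167, 0.168]
contact_force: [0.1, -0.7, 0.6]
grip_width: 0.0883
```

```bash
python3 go.py .5365 -.3054 .17 -29
```

```text
t 2.47 p [ 0.548 -0.055  0.331] psi -27.35 tilt [ 0.002 -1.    -0.002] w 0.0883 F [ 0.069 -0.655  0.6  ] q [-0.313  0.259  0.41   1.665 -0.106  1.239  1.213]
[0.5365, -0.3054, 0.17, -29.0] -> [ 4.173  6.451 -9.092] [0.014 0.274 0.02 ] rows 7.1
```

arm_command(moves=[4.2,6.4,-9.1,0,0.27,0,0,4.2,6.4,-9.1,0,0.27,0,0,4.2,6.4,-9.1,0,0.27,0,0,4.2,6.4,-9.1,0,0.27,0,0,4.2,6.4,-9.1,0,0.27,0,0,4.2,6.4,-9.1,0,0.27,0,0,4.2,6.4,-9.1,0,0.27,0,0,4.2,6.4,-9.1,0,0.27,0,0,4.2,6.4,-9.1,0,0.27,0,0])

```text
clock: 3.22
eef_pos: [0.5362, -0.3018, 0.1685]
ee_rot: [-0.684, 0.685, -0.178, 0.175]
contact_force: [-0.3, 0.4, 1.0]
grip_width: 0.0881
```

```bash
python3 go.py .5365 -.3054 .092 -29; python3 - <<'E'
from h import *
si,_=grab('scene','s1'); ti,_=grab('top','t1')
a=cv2.resize(si[140:280,80:250],None,fx=3,fy=3,interpolation=cv2.INTER_CUBIC)
b=cv2.resize(ti[150:290,300:390],None,fx=3,fy=3,interpolation=cv2.INTER_CUBIC)
cv2.imwrite('pics/z1.png',cv2.cvtColor(np.hstack([a,b]),cv2.COLOR_RGB2BGR))
E
```

```text
t 3.22 p [ 0.536 -0.302  0.169] psi -28.9 tilt [-0.003 -1.    -0.002] w 0.0881 F [-0.259  0.382  0.967] q [ 0.126  0.548  0.44   1.685 -0.27   0.972  1.73 ]
[0.5365, -0.3054, 0.092, -29.0] -> [ 0.086  3.06  -0.114] [ 0.018  0.017 -0.026] rows 1.8
```

View pics/z1.png

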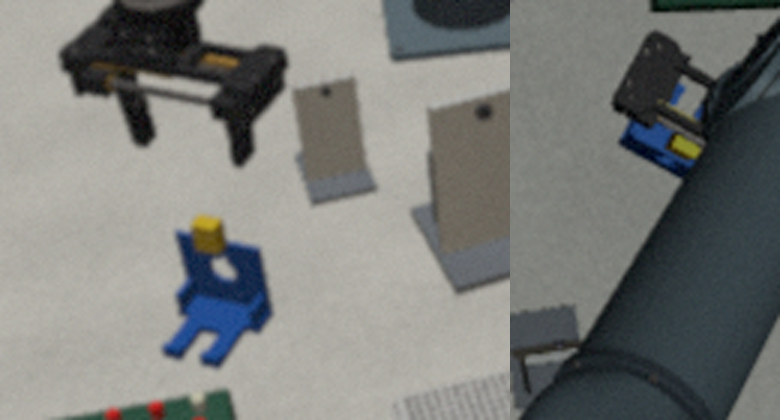

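arm_command(moves=[0.1,2,-0.1,0,0,0,0,0.1,3,-0.1,0,0,0,0,0.1,3.05,-0.1,0,0,0,0,0.1,3.05,-0.1,0,0,0,0,0.1,3.05,-0.1,0,0,0,0.4,0.1,3.05,-0.1,0,0,0,0.6,0.1,3.05,-0.1,0,0,0,0.8,0.1,3.05,-0.1,0,0,0,1,0.1,3.05,-0.1,0,0,0,1,0.1,3.05,-0.1,0,0,0,1], grip_force=30)

```text
clock: 4.15
eef_pos: [0.5397, -0.3028, 0.0945]
ee_rot: [-0.685, 0.685, -0.175, 0.175]
contact_force: [0.5, 0.5, -0.8]
grip_width: 0.0503
```

```bash
python3 go.py; python3 - <<'E'
from h import *
si,_=grab('scene','s2')
a=cv2.resize(si[170:280,100:230],None,fx=5,fy=5,interpolation=cv2.INTER_CUBIC)
cv2.imwrite('pics/z2.png',cv2.cvtColor(a,cv2.COLOR_RGB2BGR))
E
```

```text
t 4.15 p [ 0.54  -0.303  0.094] psi -28.63 tilt [ 0.001 -1.     0.   ] w 0.0503 F [ 0.454  0.453 -0.842] q [ 0.158  0.645  0.398  1.725 -0.32   0.835  1.772]
```

View pics/z2.png

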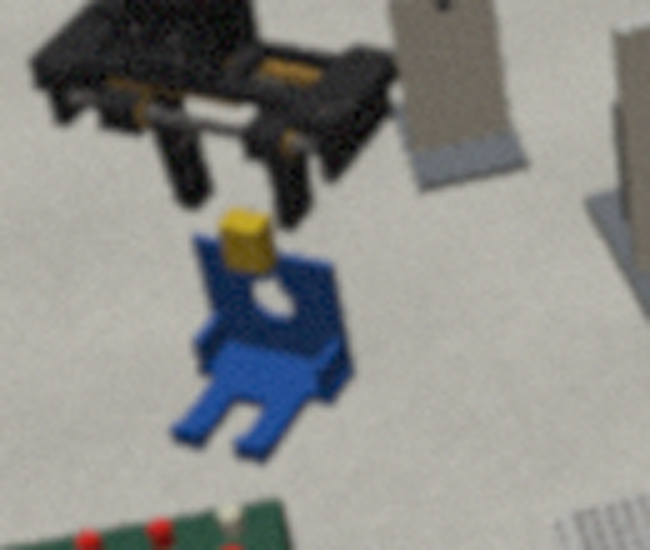

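```bash
python3 - <<'E'
from fit import *
m=robot.camera_model('scene');T=np.linalg.inv(m['T'])
def pr(p): c=T@[*p,1]; return m['fx']*c[0]/c[2]+m['cx'],m['fy']*c[1]/c[2]+m['cy'],c[2]
s=robot.get_state(); print(pr(s['eef_pos']),pr([.5365,-.3054,.108]))
z=np.load('pics/s2.npz'); C=cloud('scene',z['d'])
for (u,v) in((138,209),(158,212),(149,218),(130,190),(152,197)): print(u,v,C[v,u])
d=z['d']; im=z['im'].mean(2)
sub=C[185:222,125:175]; mm=(im[185:222,125:175]<50)&(sub[...,2]<.2); P=sub[mm]; print(P[np.argsort(P[:,2])[:12]])
print(near(C,(.53,-.31),.15,.08,.13).shape)
E
```

```text
(np.float64(150.274280775975), np.float64(220.89719028635562), np.float64(1.2459694013862215)) (np.float64(148.49138469047512), np.float64(216.6502612379798), np.float64(1.2396183022575853))
138 209 [ 0.5321 -0.3295  0.1364]
158 212 [ 0.5674 -0.2724  0.145 ]
149 218 [ 0.5453 -0.3034  0.11  ]
130 190 [ 0.54   -0.3364  0.2097]
152 197 [ 0.594  -0.2756  0.2177]
[[ 0.5121 -0.3305  0.0751]
 [ 0.5118 -0.3334  0.0754]
 [ 0.5142 -0.3273  0.0764]
 [ 0.5141 -0.3295  0.0805]
 [ 0.5137 -0.3323  0.0806]
 [ 0.512  -0.332   0.083 ]
 [ 0.5161 -0.3284  0.0859]
 [ 0.53   -0.3333  0.1317]
 [ 0.528  -0.325   0.1323]
 [ 0.5251 -0.3248  0.1336]
 [ 0.5344 -0.3297  0.1346]
 [ 0.5356 -0.3269  0.1351]]
(207, 3)
```

```bash
python3 - <<'E'
from fit import *
for f in('s1','s2'):
    z=np.load(f'pics/{f}.npz'); C=cloud('scene',z['d']); im=z['im'].max(2)
    P=C[(im<60)]; P=P[~np.isnan(P).any(1)]; P=P[(np.hypot(P[:,0]-.54,P[:,1]+.30)<.12)&(P[:,2]>.1)&(P[:,2]<.3)]
    jaw=P[:,:2]@np.array([np.sin(np.radians(28.9)),np.cos(np.radians(28.9))])
    for s in(0,1):
        k=jaw<np.median(jaw) if s==0 else jaw>=np.median(jaw); Q=P[k]; print(f,s,len(Q),Q[np.argsort(Q[:,2])[:8]],np.percentile(Q[:,2],[1,5]))
z=np.load('pics/t1.npz'); 
E
python3 go.py
```

```text
s1 0 271 [[ 0.5196 -0.3489  0.2067]
 [ 0.5213 -0.346   0.2075]
 [ 0.518  -0.3408  0.2078]
 [ 0.5665 -0.2622  0.2082]
 [ 0.5142 -0.3409  0.2085]
 [ 0.5187 -0.3433  0.2086]
 [ 0.5155 -0.3381  0.209 ]
 [ 0.5112 -0.3383  0.2093]] [0.2081 0.2131]
s1 1 272 [[ 0.5664 -0.2601  0.2045]
 [ 0.5712 -0.257   0.2076]
 [ 0.5599 -0.2486  0.2113]
 [ 0.5722 -0.2589  0.212 ]
 [ 0.5733 -0.2562  0.2124]
 [ 0.5698 -0.2536  0.2127]
 [ 0.5687 -0.2614  0.2131]
 [ 0.5697 -0.2587  0.2134]] [0.2118 0.2189]
s2 0 774 [[ 0.53   -0.3333  0.1317]
 [ 0.5235 -0.3224  0.132 ]
 [ 0.528  -0.325   0.1323]
 [ 0.5251 -0.3248  0.1336]
 [ 0.5344 -0.3297  0.1346]
 [ 0.5356 -0.3269  0.1351]
 [ 0.5246 -0.3216  0.1363]
 [ 0.5321 -0.3295  0.1364]] [0.1366 0.1534]
s2 1 774 [[ 0.5605 -0.2798  0.1333]
 [ 0.5666 -0.2736  0.1374]
 [ 0.5523 -0.2653  0.1388]
 [ 0.5679 -0.2761  0.1388]
 [ 0.5647 -0.2707  0.139 ]
 [ 0.5631 -0.2788  0.139 ]
 [ 0.5614 -0.2679  0.1394]
 [ 0.5652 -0.2759  0.1402]] [0.1404 0.1595]
t 4.2 p [ 0.54  -0.303  0.094] psi -28.63 tilt [ 0.001 -1.     0.   ] w 0.0461 F [0.321 0.272 0.5  ] q [ 0.158  0.646  0.398  1.725 -0.32   0.835  1.772]
```

arm_command(moves=[0,0,0,0,0,0,1,0,0,0,0,0,0,1,0,0,0,0,0,0,1,0,0,0,0,0,0,1,0,0,0,0,0,0,1,0,0,0,0,0,0,1])

```text
clock: 4.7
eef_pos: [0.5394, -0.3026, 0.0938]
ee_rot: [-0.685, 0.685, -0.175, 0.175]
contact_force: [0.1, -0.3, -0.8]
grip_width: 0.006
```

```bash
python3 go.py; python3 - <<'E'
from h import *
si,_=grab('scene','s3')
a=cv2.resize(si[170:280,100:230],None,fx=5,fy=5,interpolation=cv2.INTER_CUBIC)
cv2.imwrite('pics/z3.png',cv2.cvtColor(a,cv2.COLOR_RGB2BGR))
E
```

```text
t 4.7 p [ 0.539 -0.303  0.094] psi -28.63 tilt [-0. -1. -0.] w 0.006 F [ 0.112 -0.262 -0.769] q [ 0.158  0.646  0.398  1.726 -0.32   0.835  1.772]
```

View pics/z3.png

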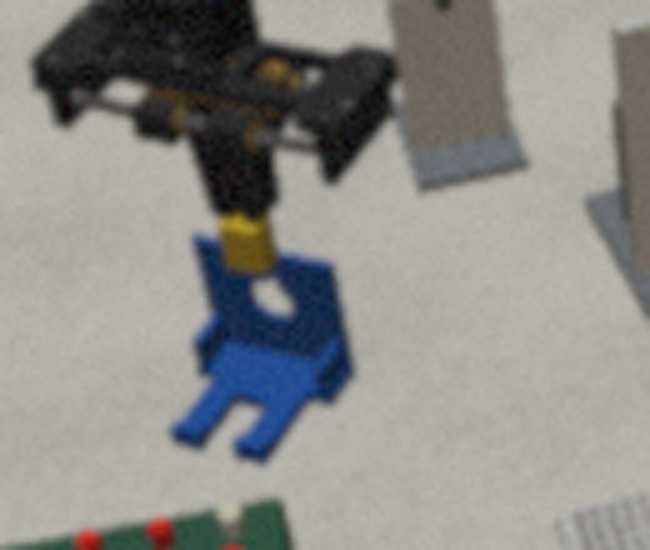

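```bash
python3 - <<'E'
from fit import *
s=robot.get_state();p=s['eef_pos'];q=s['ee_rot']; M=R.from_quat([*q[1:],q[0]]).as_matrix()
def tool(f,p,M):
    z=np.load(f'pics/{f}.npz'); C=cloud('scene',z['d']); im=z['im'].max(2)
    P=C[(im<60)]; P=P[~np.isnan(P).any(1)]; L=(P-p)@M
    return L[(np.abs(L)<.09).all(1)]
L=tool('s3',p,M)*1e3
for a in range(-65,-25,4):
    k=L[(L[:,1]>=a)&(L[:,1]<a+4)]
    if len(k): print(a,len(k),'x',np.percentile(k[:,0],[5,50,95]),'z',np.percentile(k[:,2],[2,10,50,90,98]))
L2=tool('s2',np.array([.5397,-.3028,.0945]),M)*1e3
for a in range(-57,-25,4):
    k=L2[(L2[:,1]>=a)&(L2[:,1]<a+4)]
    if len(k): print(a,len(k),'x',np.percentile(k[:,0],[5,50,95]),'z',np.percentile(k[k[:,2]<0][:,2],[5,95]),np.percentile(k[k[:,2]>0][:,2],[5,95]))
z=np.load('pics/s3.npz'); C=cloud('scene',z['d']); im=z['im'].astype(int)
y=(im[...,0]>90)&(im[...,2]<60)&(im[...,1]>60); y[:170]=0;y[240:]=0;y[:,:120]=0;y[:,180:]=0
L=(C[y]-p)@M*1e3; print('tab',len(L),np.nanpercentile(L,[5,50,95],axis=0))
P=near(C,(.54,-.31),.12,.006,.13); P=P[~np.isnan(P).any(1)]
print(fit(np.array([r for r in near(C,(.54,-.31),.12,.006,.118)]),HOLD,(.525,-.3,-.5)))
E
```

```text
-65 15 x [-1.7513  7.8167 10.5577] z [-10.5377  -7.4804   9.6971  19.3254  20.5081]
-61 18 x [-2.1977  8.6849 11.4786] z [-10.9705  -8.8636   8.3498  20.3206  20.4439]
-57 14 x [-4.4752  6.3365 11.1089] z [-3.5326 -3.0264 10.8242 19.8229 20.1211]
-53 15 x [-0.0019  7.3333  9.8588] z [-10.3121  -8.6976  -1.1612  19.5667  21.1028]
-49 11 x [-1.3134  7.1671  9.3094] z [-11.6653  -6.1668   5.0708  16.8263  17.7064]
-45 12 x [-3.7823  7.6633 10.4143] z [-9.9635 -9.0735 12.3648 17.8489 18.2235]
-41 6 x [0.8065 6.2298 9.3273] z [-6.5366 -5.9902 -3.8555  3.8203  9.2965]
-37 1 x [-0.6569 -0.6569 -0.6569] z [-4.0226 -4.0226 -4.0226 -4.0226 -4.0226]
-57 12 x [-5.1135  7.15   10.9481] z [-33.5577 -23.3821] [37.8159 41.2379]
-53 15 x [-4.3164  3.9843  9.9626] z [-31.6225 -23.5456] [34.608  41.5147]
-49 14 x [-1.6034  6.8651 10.8772] z [-32.6055 -21.8996] [33.2464 40.5323]
-45 12 x [-7.3583  6.304  10.672 ] z [-30.0211 -23.5056] [33.419  40.8174]
-41 7 x [-4.0576  6.0842  8.1288] z [-30.1319 -23.5735] [30.122 30.122]
tab 92 [[ -15.563  -129.0109  -11.0839]
 [   4.8586  -18.8248    2.3931]
 [   7.98      1.019    30.5688]]
(array([ 0.5256, -0.2996, -0.4929]), np.float64(0.0013771744226799708))
```

```bash
python3 - <<'E'
from fit import *
def M_(psi): c,n=np.cos(np.radians(psi)),np.sin(np.radians(psi)); return np.array([[c,0,-n],[n,0,c],[0,-1,0]])
def ana(f,cam,p,psi,yr,st=5):
    z=np.load(f'pics/{f}.npz'); C=cloud(cam,z['d']); im=z['im'].max(2)
    P=C[(im<70)]; P=P[~np.isnan(P).any(1)]; L=(P-p)@M_(psi)*1e3
    L=L[(np.abs(L)<95).all(1)]; print(f)
    for a in range(*yr,st):
        k=L[(L[:,1]>=a)&(L[:,1]<a+st)]
        if len(k)>1:
            n_=k[k[:,2]<0]; q_=k[k[:,2]>0]
            print(a,len(k),'x',np.percentile(k[:,0],[5,50,95]),'z-',np.percentile(n_[:,2],[5,95]) if len(n_) else '','z+',np.percentile(q_[:,2],[5,95]) if len(q_) else '')
ana('scene0','scene',np.array([.1944,.6203,.2042]),-17.4,(-90,20))
ana('s1','scene',np.array([.5362,-.3018,.1685]),-28.9,(-90,20))
ana('t1','top',np.array([.5362,-.3018,.1685]),-28.9,(-95,20))
E
```

```text
scene0
-90 7 x [ 6.0625 12.7818 14.7643] z- [-60.4235 -54.72  ] z+ [52.3371 58.7416]
-85 9 x [ 7.9687 10.151  16.9818] z- [-59.4669 -53.4729] z+ [46.9895 59.3288]
-80 15 x [-2.36    7.6571 14.3964] z- [-53.4197 -46.6532] z+ [46.0793 60.1032]
-75 13 x [ 4.6562  9.5216 13.143 ] z- [-57.8197 -48.7239] z+ [47.1736 58.2674]
-70 10 x [ 4.589   8.7972 11.801 ] z- [-55.8377 -46.2759] z+ [47.4962 57.0353]
-65 10 x [ 4.9241  9.0776 16.3539] z- [-56.2863 -49.1962] z+ [48.1281 56.4494]
-60 8 x [4.5095 7.6217 9.8473] z- [-54.5266 -48.6457] z+ [46.0512 55.1766]
-55 12 x [ 5.8185  9.287  13.7605] z- [-54.7051 -47.358 ] z+ [47.8978 56.4169]
-50 9 x [ 3.2368 10.0181 13.9266] z- [-53.4127 -46.6162] z+ [44.483  54.3752]
-45 9 x [ 5.2199  8.8542 13.1867] z- [-52.33   -45.9267] z+ [46.3121 55.2639]
-40 5 x [3.4165 5.5263 9.2698] z- [-51.9182 -44.6472] z+ [47.4885 56.9   ]
s1
-90 9 x [-0.8525  8.9685 12.0245] z- [-56.7861 -49.3881] z+ 
-85 16 x [-5.6628  3.8842 10.494 ] z- [-51.849  -42.8819] z+ [53.2288 61.444 ]
-80 26 x [-5.26    8.1899 12.2249] z- [-54.6856 -41.848 ] z+ [51.889  61.2884]
-75 21 x [-1.32    7.2788 12.128 ] z- [-51.5095 -41.8969] z+ [51.286  63.4211]
-70 19 x [-6.0314  6.5952  9.9182] z- [-53.8646 -43.3043] z+ [54.9796 62.0699]
-65 26 x [-3.7789  7.7777 11.0177] z- [-52.9317 -43.0849] z+ [52.8422 62.2986]
-60 19 x [-6.8417  7.2443 10.9747] z- [-52.1198 -43.0023] z+ [49.7158 61.6773]
-55 23 x [-4.2901  7.736  11.2323] z- [-51.8552 -42.0426] z+ [48.8338 61.9613]
-50 18 x [-5.5344  4.9266  9.7336] z- [-51.6556 -42.2085] z+ [56.1506 61.0799]
-45 19 x [-5.5481  6.6755 10.8796] z- [-49.8489 -41.5268] z+ [52.1154 58.9467]
-40 7 x [0.6247 7.3325 8.7771] z- [-48.7779 -43.2301] z+ [49.4847 55.6599]
t1
-85 2 x [6.1215 7.1943 8.267 ] z-  z+ [47.9176 48.9745]
```

```bash
python3 - <<'E'
from h import *
z=np.load('pics/scene0.npz');a=cv2.resize(z['im'][0:130,360:500],None,fx=4,fy=4,interpolation=cv2.INTER_CUBIC)
cv2.imwrite('pics/z4.png',cv2.cvtColor(a,cv2.COLOR_RGB2BGR))
E
```

```text
(no output)
```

View pics/z4.png

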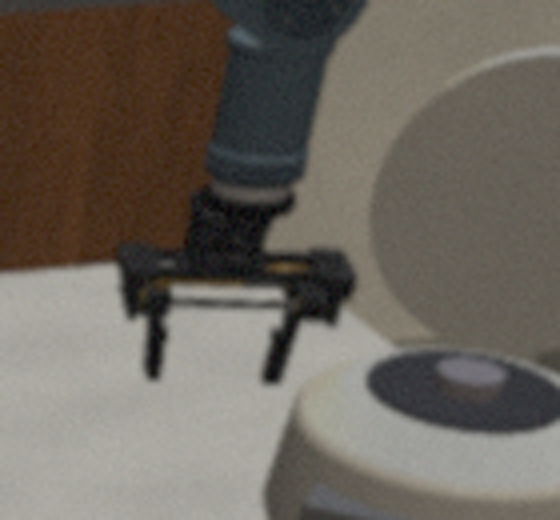

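View pics/s3.png

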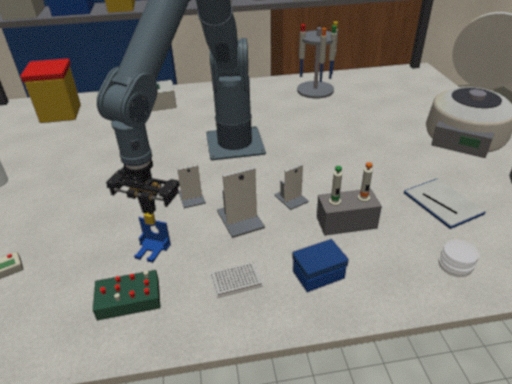

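arm_command(moves=[0,0,-0.34,0,0,0,0,0,0,-0.34,0,0,0,0,0,0,-0.34,0,0,0,0,0,0,-0.34,0,0,0,0,0,0,-0.34,0,0,0,0,0,0,-0.34,0,0,0,0,0,0,-0.34,0,0,0,0,0,0.8,-0.34,0,0,0,0,0,1.5,-0.34,0,0,0,0,0,1.5,-0.34,0,0,0,0])

```text
clock: 5.58
eef_pos: [0.5338, -0.3086, 0.0537]
ee_rot: [0.686, -0.685, 0.176, -0.173]
contact_force: [0.4, 0.2, 0.5]
grip_width: 0.067
```

```bash
python3 go.py; python3 - <<'E'
from h import *
si,_=grab('scene','s5')
a=cv2.resize(si[170:280,100:230],None,fx=5,fy=5,interpolation=cv2.INTER_CUBIC)
cv2.imwrite('pics/z5.png',cv2.cvtColor(a,cv2.COLOR_RGB2BGR))
E
```

```text
t 5.58 p [ 0.534 -0.309  0.054] psi -28.6 tilt [-0.004 -1.     0.   ] w 0.067 F [0.376 0.234 0.535] q [ 0.189  0.702  0.372  1.741 -0.345  0.768  1.805]
```

View pics/z5.png

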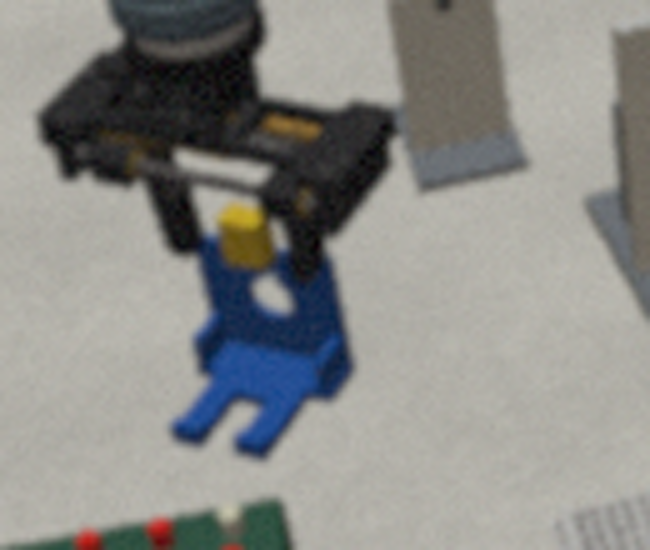

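arm_command(moves=[0,-0.1,0,0,0,0,0.6,0,-0.1,0,0,0,0,0.8,0,-0.1,0,0,0,0,1,0,-0.1,0,0,0,0,1,0,-0.1,0,0,0,0,1,0,-0.1,0,0,0,0,1,0,-0.1,0,0,0,0,1], grip_force=40)

```text
clock: 6.22
eef_pos: [0.5356, -0.3099, 0.0591]
ee_rot: [0.685, -0.685, 0.175, -0.175]
contact_force: [0.4, 0.3, 0.5]
grip_width: 0.0285
```

```bash
python3 go.py
```

```text
t 6.22 p [ 0.536 -0.31   0.059] psi -28.62 tilt [ 0. -1.  0.] w 0.0285 F [0.431 0.348 0.5  ] q [ 0.187  0.695  0.376  1.738 -0.343  0.774  1.803]
```

arm_command(moves=[0,0,0,0,0,0,1,0,0,0,0,0,0,1,0,0,0,0,0,0,1,0,0,0,0,0,0,1])

```text
clock: 6.55
eef_pos: [0.5354, -0.3099, 0.0588]
ee_rot: [0.685, -0.685, 0.175, -0.175]
contact_force: [0.6, 0.5, 0.0]
grip_width: 0.0256
```

```bash
python3 go.py .5356 -.3099 .18 -28.6
```

```text
t 6.55 p [ 0.535 -0.31   0.059] psi -28.62 tilt [-0. -1.  0.] w 0.0256 F [0.555 0.529 0.033] q [ 0.187  0.695  0.376  1.738 -0.343  0.774  1.803]
[0.5356, -0.3099, 0.18, -28.6] -> [ 0.006 -4.846  0.005] [-0.002 -0.003 -0.001] rows 2.9
```

arm_command(moves=[0,-1.6,0,0,0,0,1,0,-3.2,0,0,0,0,1,0,-4.8,0,0,0,0,1,0,-6,0,0,0,0,1,0,-6,0,0,0,0,1,0,-6,0,0,0,0,1])

```text
clock: 7.05
eef_pos: [0.536, -0.3108, 0.2103]
ee_rot: [-0.685, 0.685, -0.174, 0.176]
contact_force: [0.1, 0.5, -2.4]
grip_width: 0.0259
```

```bash
python3 go.py .61 -.15 .205 -8 .56 -.023 .205 13.6
```

```text
t 7.05 p [ 0.536 -0.311  0.21 ] psi -28.63 tilt [ 0.003 -1.     0.   ] w 0.0259 F [ 0.066  0.453 -2.379] q [ 0.127  0.506  0.459  1.642 -0.251  1.049  1.733]
[0.61, -0.15, 0.205, -8.0] -> [-0.485  0.214  7.063] [ 0.004 -3.439  0.031] rows 4.2
[0.56, -0.023, 0.205, 13.6] -> [-4.675  0.201 10.563] [ 0.01  -7.039  0.03 ] rows 6.9
```

arm_command(moves=[-0.5,0.1,7,0,-3.4,0,1,-0.5,0.1,7,0,-3.4,0,1,-0.5,0.1,7,0,-3.4,0,1,-0.5,0.1,7,0,-3.4,0,1,-4.6,0.1,10.5,0,-7.03,0,1,-4.6,0.1,10.5,0,-7.03,0,1,-4.6,0.1,10.5,0,-7.03,0,1,-4.6,0.1,10.5,0,-7.03,0,1,-4.6,0.1,10.5,0,-7.03,0,1,-4.6,0.1,10.5,0,-7.03,0,1])

```text
clock: 7.88
eef_pos: [0.5588, -0.0238, 0.2047]
ee_rot: [0.702, -0.702, -0.083, 0.085]
contact_force: [-0.4, -0.8, -1.4]
grip_width: 0.0258
```

arm_command(moves=[0,0,0,0,0,0,1,0,0,0,0,0,0,1])

```text
clock: 8.05
eef_pos: [0.56, -0.0267, 0.2056]
ee_rot: [-0.702, 0.703, 0.082, -0.083]
contact_force: [-0.4, -0.3, -1.6]
grip_width: 0.0258
```

```bash
python3 go.py; cat > hh.py <<'E'
from fit import *
import sys
tag=sys.argv[1]
s=robot.get_state(); p=s['eef_pos']; q=s['ee_rot']; M=R.from_quat([*q[1:],q[0]]).as_matrix(); psi=np.arctan2(M[1,0],M[0,0])
si,d=grab('scene',tag); C=cloud('scene',d); im=si.astype(int)
blue=(im[...,2]>im[...,0]+25)|((im[...,0]>im[...,2]+40))
P=C[blue]; P=P[~np.isnan(P).any(1)]
P=P[(np.hypot(P[:,0]-p[0]-.02,P[:,1]-p[1])<.12)&(P[:,2]>p[2]-.10)&(P[:,2]<p[2]+.08)]
v,e=fit(P,HOLD,(p[0]-.012*np.cos(psi),p[1]-.012*np.sin(psi),psi),z0=p[2]-.06,full=True)
print('holder',v[:3],'z',p[2]-.06+v[3],'n',len(P),e,'psi',psi)
px,py,pw=.4919,-.0354,.238
dx,dy=v[0]-px,v[1]-py; print('in panel frame mm',1e3*(np.cos(pw)*dx+np.sin(pw)*dy),1e3*(-np.sin(pw)*dx+np.cos(pw)*dy),'yaw',v[2]-pw)
if len(sys.argv)>2: 
    r0,r1,c0,c1=map(int,sys.argv[2:6]); a=cv2.resize(si[r0:r1,c0:c1],None,fx=5,fy=5,interpolation=cv2.INTER_CUBIC); cv2.imwrite(f'pics/z_{tag}.png',cv2.cvtColor(a,cv2.COLOR_RGB2BGR))
E
python3 hh.py s6 140 255 180 310
```

```text
t 8.05 p [ 0.56  -0.027  0.206] psi 13.38 tilt [-0.001 -1.    -0.001] w 0.0258 F [-0.442 -0.345 -1.579] q [-0.218  0.387  0.238  1.789 -0.106  0.979  1.866]
holder [ 0.5486 -0.0275  0.2577] z 0.14850887290185577 n 1124 0.0013156066932367653 psi 0.2335107244625556
in panel frame mm 57.00708086847752 -5.707466648413273 yaw 0.019725979352429368
```

View pics/z_s6.png

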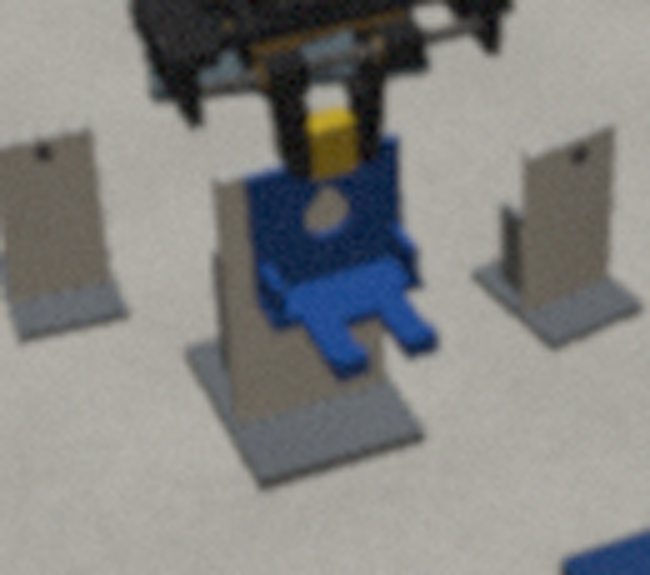

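```bash
python3 - <<'E'
from fit import *
for f in('scene0','s1','s2','s3','s5'):
    z=np.load(f'pics/{f}.npz'); C=cloud('scene',z['d']); P=C[165:240,215:270].reshape(-1,3)
    c,s=np.cos(.238),np.sin(.238); d=P-[.4919,-.0354,0]; L=np.stack([c*d[:,0]+s*d[:,1],-s*d[:,0]+c*d[:,1],d[:,2]],1)
    k=L[(abs(L[:,0])<.01)&(abs(L[:,1])<.042)&(L[:,2]>.025)&(L[:,2]<.165)]
    for _ in range(4):
        A=np.c_[k[:,1:],np.ones(len(k))]; w,*_=np.linalg.lstsq(A,k[:,0],rcond=None); r=k[:,0]-A@w; k=k[abs(r)<.004]
    st=L[(L[:,0]>.008)&(L[:,0]<.016)&(abs(L[:,1])<.015)&(L[:,2]>.17)&(L[:,2]<.198)]
    e=L[(abs(L[:,0])<.006)&(L[:,2]>.05)&(L[:,2]<.16)]
    print(f,len(k),w,'yaw corr',-w[0],'stud',st.mean(0),len(st),'edges',np.percentile(e[:,1],[0.5,2,98,99.5]))
E
```

```text
scene0 899 [ 0.0021  0.0012 -0.0003] yaw corr -0.002091214092639682 stud [ 0.0121 -0.001   0.1867] 27 edges [-0.0505 -0.0494  0.0469  0.0487]
s1 921 [-0.0047 -0.0006  0.0001] yaw corr 0.004728456856804778 stud [ 0.0124 -0.0008  0.1866] 27 edges [-0.0504 -0.0496  0.0466  0.049 ]
s2 936 [-0.0015 -0.0005 -0.    ] yaw corr 0.0015008553208716428 stud [ 0.0123 -0.0013  0.1873] 26 edges [-0.0503 -0.0494  0.0466  0.049 ]
s3 915 [-0.0063 -0.001   0.0001] yaw corr 0.006301057805106342 stud [ 0.0118 -0.0007  0.1869] 27 edges [-0.0502 -0.0493  0.0472  0.0486]
s5 926 [-0.0024  0.0004 -0.0002] yaw corr 0.002408339488041727 stud [ 0.0115 -0.0006  0.187 ] 26 edges [-0.0505 -0.0493  0.047   0.0486]
```

arm_command(moves=[0,0.46,0.2,0,0,0,1,-1,0.46,0.2,0,0,0,1,-1.2,0.46,0.2,0,0,0,1,-1.2,0.46,0.2,0,0,0,1,-1.2,0.46,0.2,0,0,0,1])

```text
clock: 8.52
eef_pos: [0.5305, -0.0275, 0.1952]
ee_rot: [-0.702, 0.702, 0.083, -0.082]
contact_force: [0.6, -0.4, -0.9]
grip_width: 0.0254
```

```bash
python3 go.py; python3 hh.py s7 140 255 180 310
```

```text
t 8.52 p [ 0.53  -0.028  0.195] psi 13.46 tilt [ 0.001 -1.    -0.   ] w 0.0254 F [ 0.586 -0.395 -0.896] q [-0.223  0.348  0.236  1.875 -0.099  0.929  1.865]
holder [ 0.5171 -0.0278  0.2366] z 0.1383635720963016 n 1084 0.0013015184625003525 psi 0.2350005248634657
in panel frame mm 26.333843691988676 1.4794683234106882 yaw -0.0013945789490296678
```

View pics/z_s7.png

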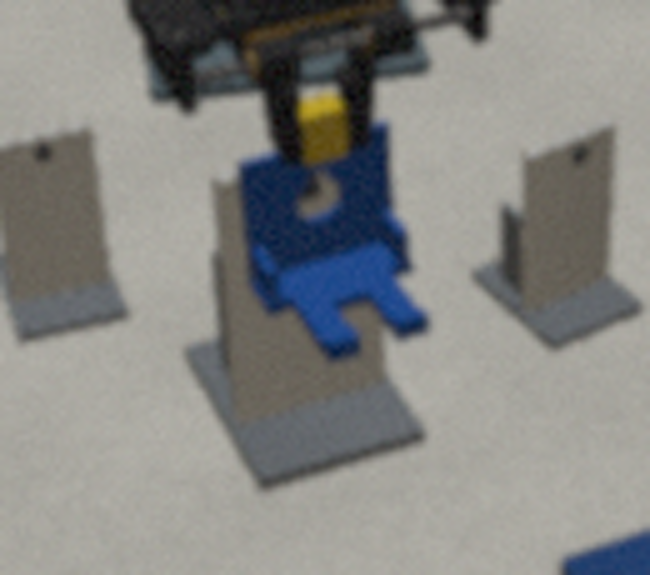

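arm_command(moves=[-0.3,0.03,-0.07,0,0,0,1,-0.5,0.03,-0.07,0,0,0,1,-0.65,0.03,-0.07,0,0,0,1,-0.75,0.03,-0.07,0,0,0,1,-0.75,0.03,-0.07,0,0,0,1])

```text
clock: 8.98
eef_pos: [0.5114, -0.033, 0.1942]
ee_rot: [0.702, -0.702, -0.083, 0.083]
contact_force: [-0.1, 0.7, -1.6]
grip_width: 0.0255
```

```bash
python3 go.py; python3 hh.py s8 140 255 180 310
```

```text
t 8.98 p [ 0.511 -0.033  0.194] psi 13.54 tilt [-0. -1.  0.] w 0.0255 F [-0.076  0.67  -1.62 ] q [-0.219  0.318  0.238  1.92  -0.093  0.914  1.872]
holder [ 0.4997 -0.0334  0.2563] z 0.13718867347358485 n 1057 0.0013734743073452113 psi 0.23625120767858743
in panel frame mm 8.02447655904535 0.08160941788148252 yaw 0.01831415058841185
```

View pics/z_s8.png

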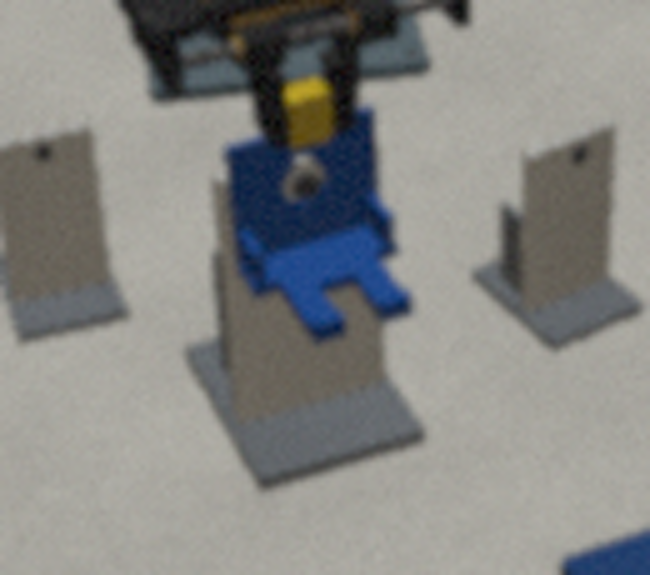

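arm_command(moves=[-0.15,0,0,0,0,0,1,-0.25,0,0,0,0,0,1,-0.3,0,0,0,0,0,1,-0.3,0,0,0,0,0,1,-0.3,0,0,0,0,0,1])

```text
clock: 9.45
eef_pos: [0.5065, -0.0341, 0.1946]
ee_rot: [0.702, -0.702, -0.085, 0.082]
contact_force: [4.5, 0.6, -3.8]
grip_width: 0.0254
```

```bash
python3 go.py; python3 hh.py s9 140 255 180 310
```

```text
t 9.45 p [ 0.506 -0.034  0.195] psi 13.56 tilt [ 0.004 -1.    -0.   ] w 0.0254 F [ 4.472  0.641 -3.764] q [-0.218  0.306  0.239  1.935 -0.091  0.906  1.873]
holder [ 0.4943 -0.0355  0.2743] z 0.13814533747034707 n 1030 0.0013448492005258257 psi 0.23661376000543377
in panel frame mm 2.2915056166876964 -0.6107750977010941 yaw 0.036258410026505705
```

View pics/z_s9.png

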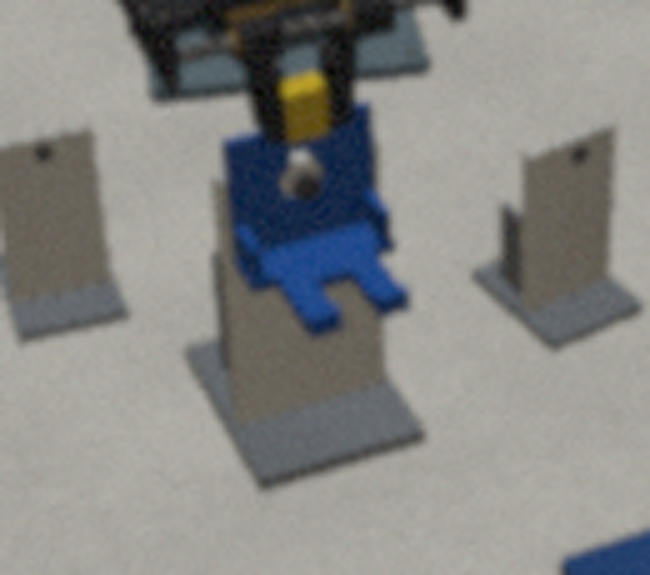

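arm_command(moves=[-0.06,0,0,0,0,0,1,-0.06,0.1,0,0,0,0,1,-0.06,0.2,0,0,0,0,1,-0.06,0.3,0,0,0,0,1,-0.06,0.3,0,0,0,0,1])

```text
clock: 9.92
eef_pos: [0.5063, -0.0343, 0.1878]
ee_rot: [0.702, -0.702, -0.086, 0.081]
contact_force: [7.4, 1.3, -1.4]
grip_width: 0.0257
```

```bash
python3 go.py; python3 hh.py s10 140 255 180 310
```

```text
t 9.92 p [ 0.506 -0.034  0.188] psi 13.55 tilt [ 0.007 -1.    -0.001] w 0.0257 F [ 7.353  1.321 -1.408] q [-0.216  0.314  0.237  1.944 -0.095  0.887  1.876]
holder [ 0.495  -0.0341  0.2069] z 0.13115690434909444 n 1049 0.0013500647908380797 psi 0.23656238251060194
in panel frame mm 3.2663687526974345 0.5156909033226609 yaw -0.031093837291236437
```

arm_command(moves=[0,0.1,0,0,0,0,1,0,0.2,0,0,0,0,1,0,0.3,0,0,0,0,1,0,0.3,0,0,0,0,1])

```text
clock: 10.3
eef_pos: [0.5065, -0.0342, 0.1803]
ee_rot: [0.702, -0.702, -0.086, 0.081]
contact_force: [5.9, 1.8, -1.4]
grip_width: 0.0257
```

```bash
python3 go.py; python3 hh.py s11 140 255 180 310
```

```text
t 10.3 p [ 0.507 -0.034  0.18 ] psi 13.56 tilt [ 0.007 -1.    -0.001] w 0.0257 F [ 5.897  1.754 -1.376] q [-0.214  0.324  0.235  1.951 -0.098  0.87   1.88 ]
holder [ 0.4943 -0.0351  0.2389] z 0.12381649145464915 n 1040 0.0014685746553813896 psi 0.2366365903994324
in panel frame mm 2.440618739484073 -0.3079842270492653 yaw 0.0009237547252120559
```

View pics/z_s11.png

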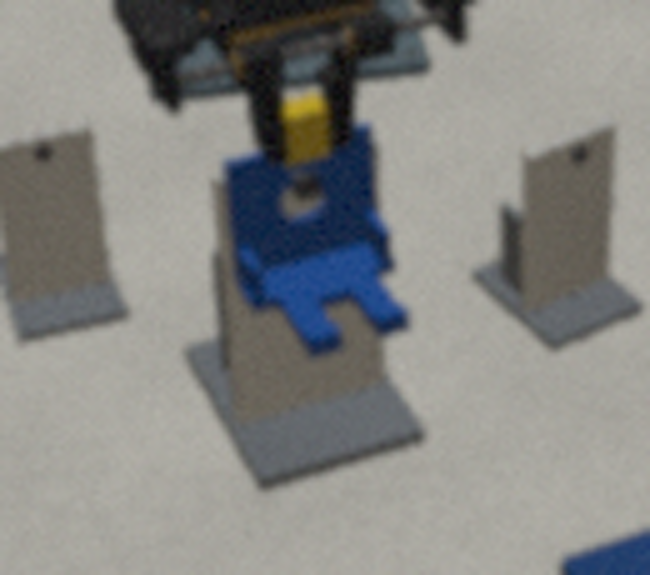

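arm_command(moves=[0,0.1,0,0,0,0,1,0,0.2,0,0,0,0,1,0,0.3,0,0,0,0,1,0,0.4,0,0,0,0,1,0,0.45,0,0,0,0,1,0,0.45,0,0,0,0,1])

```text
clock: 10.85
eef_pos: [0.5068, -0.0342, 0.1696]
ee_rot: [0.702, -0.702, -0.086, 0.081]
contact_force: [6.2, 2.5, 1.7]
grip_width: 0.0259
```

```bash
python3 go.py; python3 hh.py s12 140 255 180 310
```

```text
t 10.85 p [ 0.507 -0.034  0.17 ] psi 13.56 tilt [ 0.007 -1.    -0.001] w 0.0259 F [6.245 2.493 1.688] q [-0.211  0.34   0.232  1.96  -0.104  0.846  1.885]
holder [ 0.494  -0.0356  0.2571] z 0.11300916103897192 n 1023 0.0013683385420839803 psi 0.23665705410700982
in panel frame mm 2.0316364994037333 -0.6635401142052662 yaw 0.01911170216847663
```

View pics/z_s12.png

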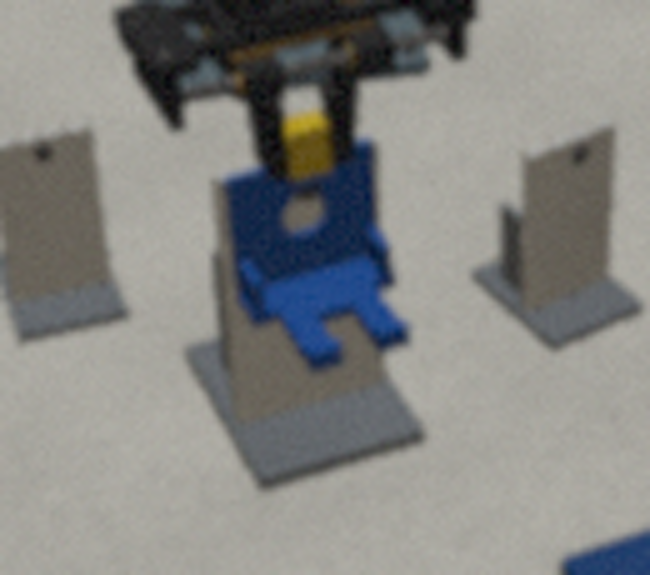

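arm_command(moves=[0.05,0.05,0,0,0,0,1,0.05,0.09,0,0,0,0,1,0.05,0.09,0,0,0,0,1])

```text
clock: 11.15
eef_pos: [0.5072, -0.0341, 0.1689]
ee_rot: [0.702, -0.702, -0.086, 0.082]
contact_force: [-3.1, 1.7, 23.5]
grip_width: 0.0259
```

arm_command(moves=[0,-0.06,0,0,0,0,1,0,-0.06,0,0,0,0,0.6,0,-0.06,0,0,0,0,0,0,-0.06,0,0,0,0,0,0,-0.06,0,0,0,0,0,0,-0.06,0,0,0,0,0,0,-0.06,0,0,0,0,0])

```text
clock: 11.73
eef_pos: [0.5041, -0.0348, 0.1669]
ee_rot: [-0.702, 0.702, 0.083, -0.084]
contact_force: [-0.4, -0.4, -0.2]
grip_width: 0.0635
```

arm_command(moves=[0,-1,0,0,0,0,0,0,-2.5,0,0,0,0,0,0,-4,0,0,0,0,0,0,-5,0,0,0,0,0])

```text
clock: 12.07
eef_pos: [0.5052, -0.0349, 0.2953]
ee_rot: [-0.702, 0.702, 0.084, -0.082]
contact_force: [-0.1, 0.2, 0.2]
grip_width: 0.0879
```

```bash
python3 go.py .47 .18 .29 40 .5504 .325 .25 45; python3 - <<'E'
from fit import *
si,d=grab('scene','s13'); C=cloud('scene',d); im=si.astype(int)
blue=(im[...,2]>im[...,0]+25)|((im[...,0]>im[...,2]+40)); P=C[blue]; P=P[~np.isnan(P).any(1)]
P=P[(np.hypot(P[:,0]-.53,P[:,1]+.03)<.12)&(P[:,2]>.07)&(P[:,2]<.24)]
print(fit(P,HOLD,(.494,-.035,.24),z0=.111,full=True))
a=cv2.resize(si[110:255,180:310],None,fx=4,fy=4,interpolation=cv2.INTER_CUBIC); cv2.imwrite(f'pics/z13.png',cv2.cvtColor(a,cv2.COLOR_RGB2BGR))
E
```

```text
t 12.07 p [ 0.505 -0.035  0.295] psi 13.54 tilt [ 0.003 -1.    -0.001] w 0.0879 F [-0.089  0.177  0.187] q [-0.24   0.193  0.255  1.817 -0.053  1.136  1.841]
[0.47, 0.18, 0.29, 40.0] -> [0.642 0.207 8.688] [ 0.012 -4.411  0.024] rows 5.2
[0.5504, 0.325, 0.25, 45.0] -> [ 5.122  1.815 13.575] [ 0.013 -5.244  0.023] rows 8.8
(array([ 0.4946, -0.0346,  0.2148,  0.0017]), np.float64(0.0012490789738638028))
```

View pics/z13.png

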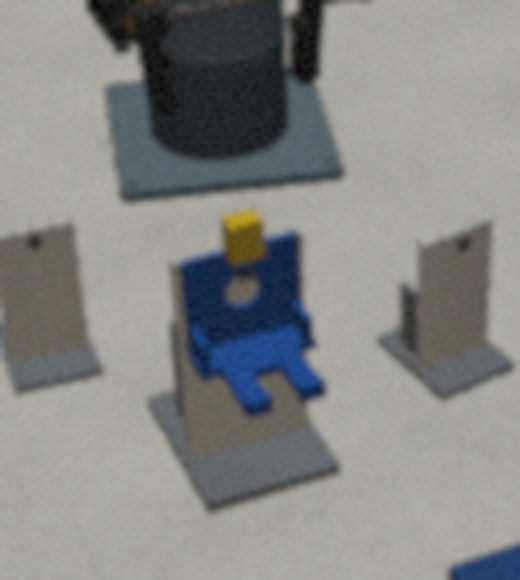

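arm_command(moves=[0.6,0.2,8.7,0,-4.4,0,0,0.6,0.2,8.7,0,-4.4,0,0,0.6,0.2,8.7,0,-4.4,0,0,0.6,0.2,8.7,0,-4.4,0,0,0.6,0.2,8.7,0,-4.4,0,0,5.1,1.8,13.6,0,-5.24,0,0,5.1,1.8,13.6,0,-5.24,0,0,5.1,1.8,13.6,0,-5.24,0,0,5.1,1.8,13.6,0,-5.24,0,0,5.1,1.8,13.6,0,-5.24,0,0])

```text
clock: 12.95
eef_pos: [0.548, 0.3316, 0.2441]
ee_rot: [0.653, -0.652, -0.272, 0.273]
contact_force: [-1.1, 0.4, 0.1]
grip_width: 0.0885
```

arm_command(moves=[0,0,0,0,0,0,0])

```text
clock: 13.03
eef_pos: [0.5478, 0.329, 0.2446]
ee_rot: [0.653, -0.652, -0.271, 0.273]
contact_force: [0.4, -1.3, 0.1]
grip_width: 0.088
```

```bash
python3 go.py .5504 .326 .25 45 .5504 .326 .123 45; python3 - <<'E'
from h import *
si,d=grab('scene','s14'); ti,td=grab('top','t14')
a=cv2.resize(si[100:220,290:430],None,fx=3.5,fy=3.5,interpolation=cv2.INTER_CUBIC);b=cv2.resize(ti[130:250,90:190],None,fx=3.5,fy=3.5,interpolation=cv2.INTER_CUBIC)
cv2.imwrite(f'pics/z14.png',cv2.cvtColor(np.hstack([a,b])[:, :800],cv2.COLOR_RGB2BGR))
E
```

```text
t 13.03 p [0.548 0.329 0.245] psi 45.24 tilt [-0.002 -1.     0.002] w 0.088 F [ 0.362 -1.269  0.09 ] q [-0.612  0.482  0.002  1.524 -0.003  1.138  1.751]
[0.5504, 0.326, 0.25, 45.0] -> [-0.012 -0.217 -0.159] [-0.018  0.04  -0.022] rows 0.2
[0.5504, 0.326, 0.123, 45.0] -> [-0.001  4.863 -0.169] [-0.018  0.04  -0.022] rows 2.9
```

View pics/z14.png

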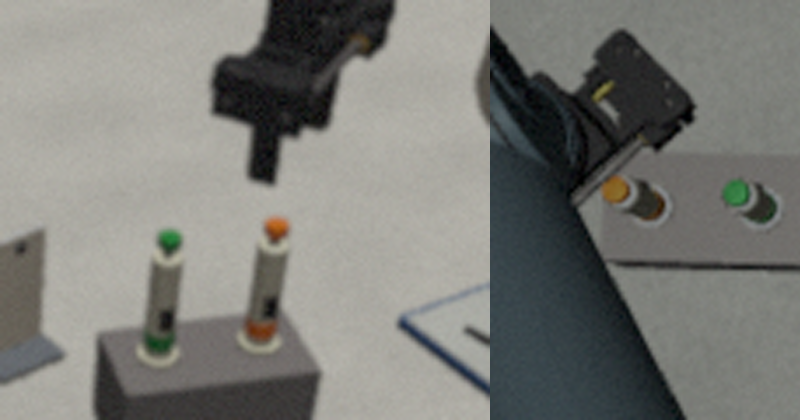

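```bash
python3 - <<'E'
from fit import *
s=robot.get_state();p=np.array(s['eef_pos']);q=s['ee_rot']; M=R.from_quat([*q[1:],q[0]]).as_matrix()
for f,cam,st in(('s14','scene',5),('t14','top',15)):
    z=np.load(f'pics/{f}.npz'); C=cloud(cam,z['d']); im=z['im'].max(2)
    P=C[(im<70)]; P=P[~np.isnan(P).any(1)]; L=(P-p)@M*1e3
    L=L[(np.abs(L[:,0])<60)&(np.abs(L[:,2])<110)&(np.abs(L[:,1])<160)]; print(f)
    for a in range(-150,-20,st):
        k=L[(L[:,1]>=a)&(L[:,1]<a+st)]
        if len(k)>1: print(a,len(k),'x',np.percentile(k[:,0],[3,50,97]),'z',np.percentile(k[:,2],[3,50,97]))
E
```

```text
s14
-150 48 x [-9.3418 21.9507 26.1717] z [-39.2352 -34.8411  15.146 ]
-145 143 x [-17.8664  15.8551  35.7044] z [-91.6083 -40.339   80.3519]
-140 223 x [-18.1998  17.6715  37.577 ] z [-91.0378 -59.5467  80.4683]
-135 107 x [-18.986   24.8617  37.6849] z [-91.1171 -45.3021  72.0665]
-130 48 x [-23.8114   8.2267  38.6357] z [-90.5256 -87.7458  78.5296]
-125 74 x [-22.3565  28.5415  37.6919] z [-88.6593 -72.3876  82.1261]
-120 64 x [-20.7862  25.8688  38.1926] z [-85.1186 -52.4981  83.3296]
-115 78 x [-20.0024  23.9888  38.4892] z [-83.9848 -79.1529  60.7648]
-110 73 x [-22.5367  21.7313  38.3937] z [-84.375  -80.4706  73.5291]
-105 45 x [-21.5251  11.7277  37.5383] z [-84.6915 -81.5908  56.4612]
-100 23 x [-22.7139  10.815   32.4063] z [-82.7128 -80.1072  56.5935]
-95 4 x [4.4998 8.0126 9.5406] z [53.8749 56.2254 57.2539]
-90 5 x [0.5611 2.9815 5.0759] z [54.9147 55.4592 57.167 ]
-85 13 x [-3.1758  3.6238 14.2755] z [-61.2402 -56.3518  55.12  ]
-80 18 x [-3.2884  5.3515 14.136 ] z [-58.9414 -51.8995  54.9988]
-75 17 x [-1.7433  8.6013 14.1534] z [-59.5621 -54.9703  55.0782]
-70 23 x [
[... 160 characters left out ...]
-58.7055 -54.8772  56.6357]
-55 16 x [-1.0958  9.3995 13.8705] z [-56.7843  45.3334  56.4309]
-50 18 x [-0.95    8.533  15.3652] z [-57.573  -53.7431  51.7244]
-45 19 x [ 1.1203  8.812  13.8034] z [-57.2295 -51.7674  53.626 ]
-40 12 x [-2.4688  2.924  12.6954] z [-53.8     47.7008  55.4174]
-35 2 x [ 6.9374  8.5691 10.2008] z [50.7904 51.6933 52.5962]
t14
-150 487 x [-30.6654  -0.6764  30.4608] z [-91.8195 -74.0278 -40.968 ]
-135 117 x [-32.5454 -20.491   31.7094] z [-87.0853 -58.2145 -22.2085]
-120 76 x [-33.0658 -24.571    3.5541] z [-82.2348 -53.2479   4.4345]
-105 4 x [-32.6002 -32.119  -31.6336] z [-80.545  -62.4492 -57.8935]
-90 4 x [2.9454 5.9841 8.6655] z [-48.3275 -47.5273 -46.6332]
```

arm_command(moves=[-0.07,1.5,-0.13,0,0,0,0,-0.07,3,-0.13,0,0,0,0,-0.07,4,-0.13,0,0,0,0,-0.07,4.86,-0.13,0,0,0,0,-0.07,4.86,-0.13,0,0,0,0])

```text
clock: 13.55
eef_pos: [0.5472, 0.3181, 0.122]
ee_rot: [-0.653, 0.654, 0.267, -0.272]
contact_force: [-0.8, -0.3, -1.3]
grip_width: 0.0882
```

```bash
python3 go.py; python3 - <<'E'
from h import *
si,d=grab('scene','s15'); ti,td=grab('top','t15')
a=cv2.resize(si[110:230,290:430],None,fx=3.5,fy=3.5,interpolation=cv2.INTER_CUBIC);b=cv2.resize(ti[130:250,90:190],None,fx=3.5,fy=3.5,interpolation=cv2.INTER_CUBIC)
cv2.imwrite(f'pics/z15.png',cv2.cvtColor(np.hstack([a,b])[:, :800],cv2.COLOR_RGB2BGR))
E
```

```text
t 13.55 p [0.547 0.318 0.122] psi 44.87 tilt [-0.008 -1.     0.001] w 0.0882 F [-0.76  -0.345 -1.261] q [-0.599  0.603  0.001  1.644  0.001  0.902  1.755]
```

View pics/z15.png

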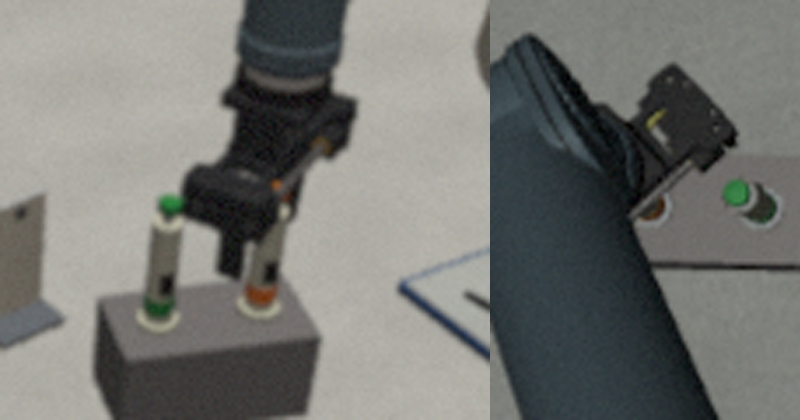

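arm_command(moves=[0.15,0,0.15,0,0,0,0,0.15,0,0.15,0,0,0,0,0.15,0,0.15,0,0,0,0])

```text
clock: 13.9
eef_pos: [0.5506, 0.3286, 0.1275]
ee_rot: [0.654, -0.653, -0.272, 0.27]
contact_force: [0.0, 0.1, 0.3]
grip_width: 0.0879
```

```bash
python3 go.py .549 .3255 .123 45
```

```text
t 13.9 p [0.551 0.329 0.128] psi 45.03 tilt [ 0.003 -1.    -0.   ] w 0.0879 F [0.004 0.147 0.332] q [-0.607  0.603 -0.001  1.628  0.001  0.907  1.748]
[0.549, 0.3255, 0.123, 45.0] -> [-0.133  0.18  -0.041] [0.004 0.004 0.03 ] rows 0.1
```

arm_command(moves=[-0.1,0.16,-0.04,0,0,0,0,-0.1,0.16,-0.04,0,0,0,0.5,-0.1,0.16,-0.04,0,0,0,0.6,-0.1,0.16,-0.04,0,0,0,0.6], grip_force=20)

```text
clock: 14.23
eef_pos: [0.5487, 0.3249, 0.1216]
ee_rot: [-0.653, 0.653, 0.27, -0.271]
contact_force: [-0.3, -0.4, 0.2]
grip_width: 0.0702
```

```bash
python3 go.py;  python3 - <<'E'
from h import *
si,d=grab('scene','s16')
a=cv2.resize(si[110:230,290:430],None,fx=4.5,fy=4.5,interpolation=cv2.INTER_CUBIC)
cv2.imwrite(f'pics/z16.png',cv2.cvtColor(a,cv2.COLOR_RGB2BGR))
E
```

```text
t 14.23 p [0.549 0.325 0.122] psi 44.99 tilt [-0. -1. -0.] w 0.0702 F [-0.283 -0.379  0.195] q [-0.605  0.607 -0.001  1.638  0.001  0.896  1.75 ]
```

View pics/z16.png

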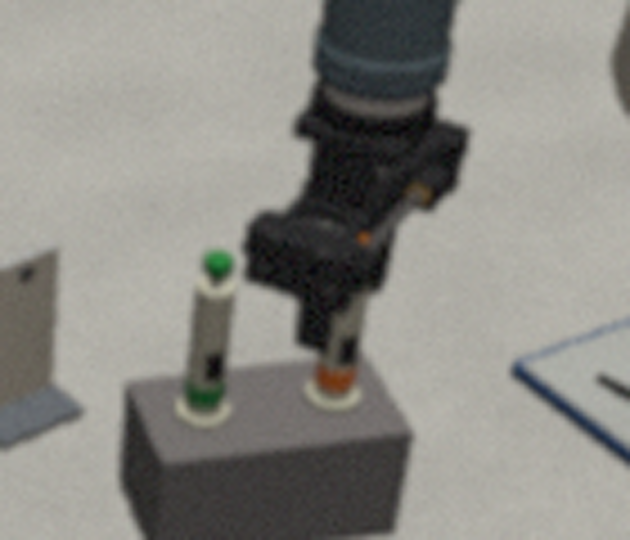

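arm_command(moves=[0,0,0,0,0,0,0.8,0,0,0,0,0,0,0.8,0,0,0,0,0,0,0.8,0,0,0,0,0,0,0.8,0,0,0,0,0,0,0.8,0,0,0,0,0,0,0.8,0,0,0,0,0,0,0.8,0,0,0,0,0,0,0.8])

```text
clock: 14.95
eef_pos: [0.5487, 0.3251, 0.1217]
ee_rot: [0.653, -0.653, -0.271, 0.271]
contact_force: [-0.0, 0.8, -0.7]
grip_width: 0.0256
```

```bash
python3 go.py
```

```text
t 14.95 p [0.549 0.325 0.122] psi 45.0 tilt [ 0. -1.  0.] w 0.0256 F [-0.017  0.797 -0.669] q [-0.605  0.607 -0.001  1.638  0.001  0.896  1.75 ]
```

arm_command(moves=[0,-0.5,0,0,0,0,0.8,0,-1.5,0,0,0,0,0.8,0,-2.7,0,0,0,0,0.8,0,-4,0,0,0,0,0.8,0,-5.4,0,0,0,0,0.8,0,-7,0,0,0,0,0.8,0,-8.5,0,0,0,0,0.8,0,-9.8,0,0,0,0,0.8,0,-9.8,0,0,0,0,0.8])

```text
clock: 15.7
eef_pos: [0.5512, 0.3265, 0.3756]
ee_rot: [0.654, -0.652, -0.275, 0.266]
contact_force: [1.2, -0.4, -0.2]
grip_width: 0.0258
```

```bash
python3 go.py .58 .15 .366 30  .56 -.022 .35 13.5;  python3 - <<'E'
from h import *
si,d=grab('scene','s17')
a=cv2.resize(si[50:230,290:430],None,fx=3.3,fy=3.3,interpolation=cv2.INTER_CUBIC)
cv2.imwrite(f'pics/z17.png',cv2.cvtColor(a,cv2.COLOR_RGB2BGR))
E
```

```text
t 15.7 p [0.551 0.326 0.376] psi 44.98 tilt [ 0.013 -1.    -0.003] w 0.0258 F [ 1.245 -0.432 -0.211] q [-0.615  0.396  0.014  1.345 -0.005  1.387  1.755]
[0.58, 0.15, 0.366, 30.0] -> [-4.18   0.347 -5.805] [0.008 2.496 0.123] rows 4.3
[0.56, -0.022, 0.35, 13.5] -> [ -9.616   0.929 -10.105] [-0.01   5.246  0.124] rows 8.4
```

View pics/z17.png

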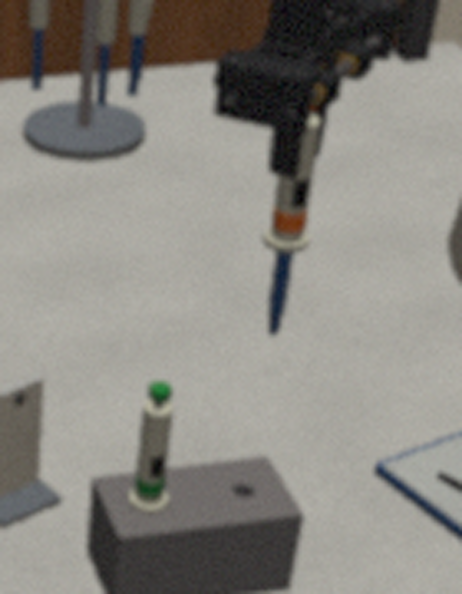

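arm_command(moves=[-0.8,0,-1.2,0,0.5,0,0.8,-1.6,0.1,-2.4,0,1,0,0.8,-2.5,0.1,-3.5,0,1.5,0,0.8,-3.4,0.2,-4.7,0,2,0,0.8,-4.3,0.3,-5.8,0,2.5,0,0.8,-5.3,0.4,-6.7,0,3.1,0,0.8,-6.4,0.5,-7.6,0,3.7,0,0.8,-7.5,0.6,-8.5,0,4.3,0,0.8,-8.6,0.7,-9.3,0,4.8,0,0.8,-9.5,0.8,-10,0,5.25,0,0.8])

```text
clock: 16.58
eef_pos: [0.5559, -0.0227, 0.3456]
ee_rot: [-0.702, 0.703, 0.081, -0.082]
contact_force: [0.4, -1.2, -1.6]
grip_width: 0.0256
```

arm_command(moves=[0,0,0,0,0,0,0.8,0,0,0,0,0,0,0.8,0,0,0,0,0,0,0.8])

```text
clock: 16.83
eef_pos: [0.557, -0.0188, 0.346]
ee_rot: [0.702, -0.702, -0.083, 0.084]
contact_force: [0.3, 0.9, -0.6]
grip_width: 0.0253
```

```bash
cat > pp.py <<'E'
from fit import *
import sys
tag=sys.argv[1]; s=robot.get_state(); p=s['eef_pos']
si,d=grab('scene',tag); C=cloud('scene',d); im=si.astype(int)
# holder fit
blue=(im[...,2]>im[...,0]+25)|((im[...,0]>im[...,2]+40)); P=C[blue]; P=P[~np.isnan(P).any(1)]
H=P[(np.hypot(P[:,0]-.53,P[:,1]+.03)<.11)&(P[:,2]>.09)&(P[:,2]<.235)]
# exclude pipette column
if p[2]<.33: H=H[~((np.hypot(H[:,0]-p[0],H[:,1]-p[1])<.024))]
v,e=fit(H,HOLD,(.494,-.035,.24),z0=.111,full=True); seat=np.array([v[0]+.055*np.cos(v[2]),v[1]+.055*np.sin(v[2]),.111+v[3]+.008])
print('holder',v,e,len(H),'seat',seat)
A=C.reshape(-1,3); 
q=A[(np.hypot(A[:,0]-p[0],A[:,1]-p[1])<.03)&(A[:,2]>p[2]-.105)&(A[:,2]<p[2]+.075)]
# pip: shaft r7 / collar r18 / body r13 by height, z offset fit
z0g=p[2]-.117
def res(u):
    z=q[:,2]-z0g-u[2]; ax=np.hypot(q[:,0]-u[0],q[:,1]-u[1])
    def cyl(r,a,b):
        h=(b-a)/2; dd=np.stack([ax-r,np.abs(z-(a+b)/2)-h]); return np.linalg.norm(np.maximum(dd,0),axis=0)+np.minimum(dd.max(0),0)
    return np.min([cyl(.007,0,.085),cyl(.018,.085,.091),cyl(.013,.091,.19)],0)
lum=None
r=least_squares(res,[p[0],p[1]+.003,0],loss='soft_l1',f_scale=.0015,x_scale=.01)
print('pip',r.x[:2],'z',z0g+r.x[2],len(q),np.median(abs(r.fun)),'minus tcp',r.x[:2]-p[:2],z0g+r.x[2]-p[2])
w=.237; D=r.x[:2]-seat[:2]; print('pip-seat panel mm',1e3*(np.cos(w)*D[0]+np.sin(w)*D[1]),1e3*(-np.sin(w)*D[0]+np.cos(w)*D[1]),'collar above seat',1e3*(z0g+r.x[2]+.085-seat[2]))
for lo,hi in((.005,.08),(.1,.13)):
    zz=q[:,2]-z0g-r.x[2]; k=q[(zz>lo)&(zz<hi)]; rr=.007 if hi<.09 else .013
    if len(k)>5: print('  sect',lo,least_squares(lambda u:np.hypot(k[:,0]-u[0],k[:,1]-u[1])-rr,r.x[:2],loss='soft_l1',f_scale=.0015).x,len(k))
a=cv2.resize(si[90:250,180:310],None,fx=3.7,fy=3.7,interpolation=cv2.INTER_CUBIC); cv2.imwrite(f'pics/z_{tag}.png',cv2.cvtColor(a,cv2.COLOR_RGB2BGR))
E
python3 go.py; python3 pp.py s18
```

```text
t 16.83 p [ 0.557 -0.019  0.346] psi 13.55 tilt [-0.001 -1.     0.001] w 0.0253 F [ 0.313  0.864 -0.643] q [-0.239  0.257  0.24   1.615 -0.064  1.279  1.82 ]
holder [ 0.4952 -0.034   0.2278  0.0017] 0.001354473037686467 1021 seat [ 0.5488 -0.0215  0.1207]
pip [ 0.56   -0.0169] z 0.2300825790582516 717 0.0013885049783583393 minus tcp [0.003  0.0019] -0.1159059600491075
pip-seat panel mm 11.981444043958854 1.8379130075440462 collar above seat 194.3380225116814
  sect 0.005 [ 0.5588 -0.0162] 101
  sect 0.1 [ 0.56   -0.0167] 107
```

View pics/z_s18.png

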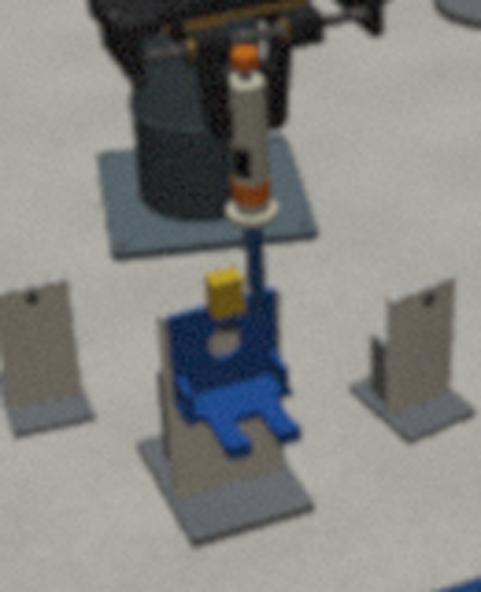

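arm_command(moves=[-0.46,0.5,-0.08,0,0,0,0.8,-0.46,1.5,-0.08,0,0,0,0.8,-0.46,2.6,-0.08,0,0,0,0.8,-0.46,3.5,-0.08,0,0,0,0.8,-0.46,3.8,-0.08,0,0,0,0.8,-0.46,3.8,-0.08,0,0,0,0.8,-0.46,3.8,-0.08,0,0,0,0.8])

```text
clock: 17.47
eef_pos: [0.5473, -0.0235, 0.2522]
ee_rot: [0.702, -0.702, -0.084, 0.083]
contact_force: [0.0, 0.1, -0.2]
grip_width: 0.0253
```

```bash
python3 go.py; python3 pp.py s19
```

```text
t 17.47 p [ 0.547 -0.024  0.252] psi 13.58 tilt [ 0. -1.  0.] w 0.0253 F [ 0.037  0.133 -0.235] q [-0.224  0.312  0.231  1.771 -0.081  1.067  1.843]
holder [ 0.4962 -0.0337  0.2275  0.002 ] 0.001259101597045185 726 seat [ 0.5498 -0.0213  0.121 ]
pip [ 0.5503 -0.0217] z 0.13597497107668358 609 0.001446775863100611 minus tcp [0.0031 0.0018] -0.11624649376822635
pip-seat panel mm 0.43487882330228317 -0.530736554999081 collar above seat 100.0218853703638
  sect 0.005 [ 0.5494 -0.021 ] 88
  sect 0.1 [ 0.5502 -0.0215] 83
```

View pics/z_s19.png

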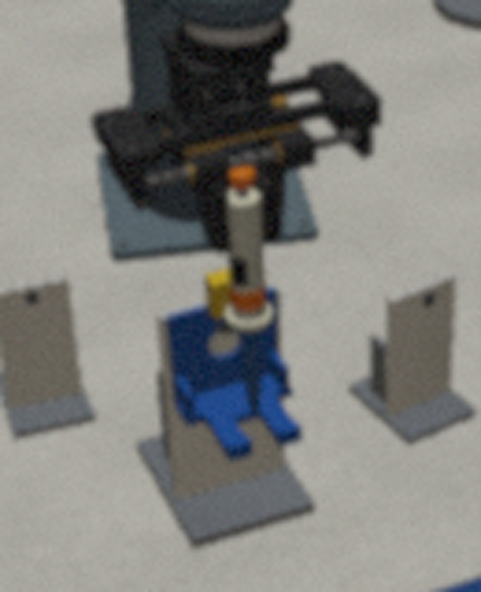

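arm_command(moves=[0,0.5,0.02,0,0,0,0.8,0,1,0.02,0,0,0,0.8,0,1.5,0.02,0,0,0,0.8,0,1.5,0.02,0,0,0,0.8])

```text
clock: 17.85
eef_pos: [0.5464, -0.0235, 0.2137]
ee_rot: [0.702, -0.702, -0.083, 0.084]
contact_force: [0.3, -0.1, -0.6]
grip_width: 0.0252
```

arm_command(moves=[0,0.5,0,0,0,0,0.8,0,1,0,0,0,0,0.8,0,1.5,0,0,0,0,0.8,0,1.9,0,0,0,0,0.8,0,1.9,0,0,0,0,0.8,0,1.9,0,0,0,0,0.8])

```text
clock: 18.35
eef_pos: [0.5471, -0.0238, 0.1673]
ee_rot: [-0.702, 0.702, 0.083, -0.083]
contact_force: [0.6, -0.3, -1.7]
grip_width: 0.0253
```

```bash
python3 go.py; python3 pp.py s20
```

```text
t 18.35 p [ 0.547 -0.024  0.167] psi 13.5 tilt [ 0. -1. -0.] w 0.0253 F [ 0.58  -0.265 -1.681] q [-0.207  0.411  0.215  1.857 -0.111  0.884  1.867]
holder [ 0.4974 -0.034   0.2     0.002 ] 0.001464012802912298 544 seat [ 0.5514 -0.0231  0.121 ]
pip [ 0.5503 -0.0226] z 0.042038228835571706 627 0.003077423505616376 minus tcp [0.0032 0.0012] -0.12525458214280263
pip-seat panel mm -0.8971034014213143 0.7582430732796744 collar above seat 5.998212033561822
  sect 0.005 [ 0.5503 -0.0258] 141
  sect 0.1 [ 0.5497 -0.0216] 87
```

View pics/z_s20.png

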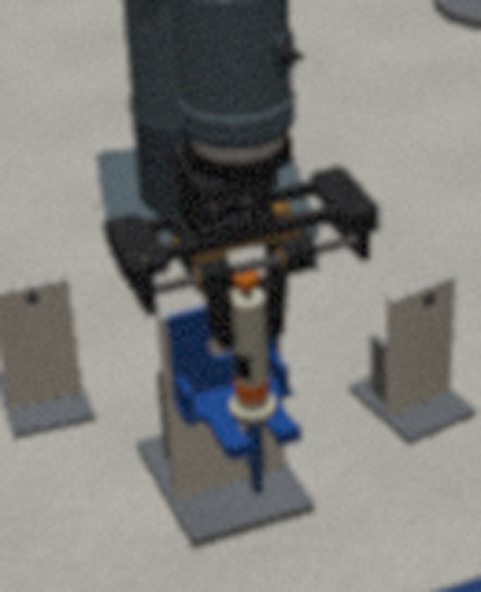

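arm_command(moves=[0,0.2,0,0,0,0,0.8,0,0.4,0,0,0,0,0.8,0,0.5,0,0,0,0,0.8,0,0.52,0,0,0,0,0.8,0,0.52,0,0,0,0,0.8])

```text
clock: 18.82
eef_pos: [0.5465, -0.0238, 0.1534]
ee_rot: [-0.702, 0.702, 0.083, -0.083]
contact_force: [-0.0, 0.0, -1.1]
grip_width: 0.0252
```

arm_command(moves=[0,0.04,0,0,0,0,0.8,0,0.07,0,0,0,0,0.8,0,0.07,0,0,0,0,0.8])

```text
clock: 19.07
eef_pos: [0.5467, -0.0238, 0.1518]
ee_rot: [0.702, -0.702, -0.083, 0.083]
contact_force: [-0.3, -0.1, -1.0]
grip_width: 0.0253
```

arm_command(moves=[0,0.04,0,0,0,0,0.8,0,0.08,0,0,0,0,0.8,0,0.08,0,0,0,0,0.8])

```text
clock: 19.32
eef_pos: [0.5476, -0.0238, 0.1505]
ee_rot: [-0.702, 0.702, 0.084, -0.082]
contact_force: [0.3, 0.2, 3.5]
grip_width: 0.0257
```

arm_command(moves=[0,0.03,0,0,0,0,0.8,0,0.06,0,0,0,0,0.8,0,0.06,0,0,0,0,0.8])

```text
clock: 19.57
eef_pos: [0.5485, -0.0236, 0.1498]
ee_rot: [0.702, -0.702, -0.084, 0.082]
contact_force: [0.2, 0.4, 9.4]
grip_width: 0.0253
```

arm_command(moves=[0,-0.04,0,0,0,0,0.8,0,-0.04,0,0,0,0,0.7,0,-0.04,0,0,0,0,0.6,0,-0.04,0,0,0,0,0.5,0,-0.04,0,0,0,0,0.4,0,-0.04,0,0,0,0,0.4,0,-0.04,0,0,0,0,0.4])

```text
clock: 20.15
eef_pos: [0.5465, -0.0238, 0.1492]
ee_rot: [-0.702, 0.702, 0.083, -0.083]
contact_force: [0.5, 1.0, 0.3]
grip_width: 0.0529
```

```bash
python3 go.py; python3 pp.py s21
```

```text
t 20.15 p [ 0.547 -0.024  0.149] psi 13.5 tilt [-0. -1.  0.] w 0.0529 F [0.471 1.035 0.271] q [-0.203  0.435  0.21   1.872 -0.118  0.846  1.873]
holder [ 0.4972 -0.033   0.232   0.0018] 0.001478386400171746 552 seat [ 0.5507 -0.0204  0.1208]
pip [ 0.55   -0.0218] z 0.03327338786050678 516 0.0016307328873787761 minus tcp [0.0035 0.0021] -0.11592071026306268
pip-seat panel mm -1.014764945100153 -1.1542778601283565 collar above seat -2.4946766040712665
  sect 0.005 [ 0.5485 -0.0214] 70
  sect 0.1 [ 0.5501 -0.0217] 78
```

View pics/z_s21.png

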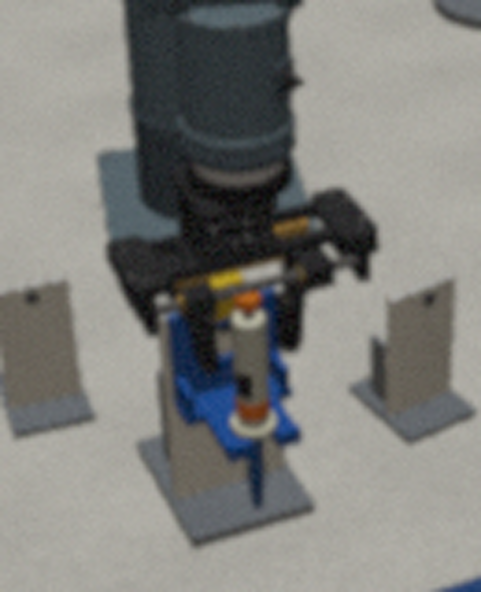

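arm_command(moves=[0,0,0,0,0,0,0.3,0,-0.5,0,0,0,0,0.3,0,-1.3,0,0,0,0,0.3,0,-2.3,0,0,0,0,0.3,0,-3.5,0,0,0,0,0.3,0,-5,0,0,0,0,0.3,0,-6.2,0,0,0,0,0.3,0,-6.2,0,0,0,0,0.3])

```text
clock: 20.87
eef_pos: [0.5501, -0.0241, 0.3108]
ee_rot: [-0.702, 0.702, 0.087, -0.079]
contact_force: [1.7, -0.0, 0.3]
grip_width: 0.0619
```

```bash
python3 go.py; cat > chk.py <<'E'
import re
src=open('pp.py').read().replace("p=s['eef_pos']","p=np.array([.5468,-.0238,.1500])")
exec(src)
for n,B,g in(('block',BLOCK,(.55,.283,0)),):
    print(n,fit(near(C,g[:2],.13,zmax=.094),B,g)[0])
k=near(C,(.55,.2386),.03,.115,.19); print('green',least_squares(lambda u:np.hypot(k[:,0]-u[0],k[:,1]-u[1])-.013,(.55,.2386),loss='soft_l1',f_scale=.0015).x)
cv2.imwrite(f'pics/f_{tag}.png',cv2.cvtColor(si,cv2.COLOR_RGB2BGR))
E
python3 chk.py s22; python3 - <<'E'
from h import *
ti,_=grab('top','t22'); cv2.imwrite('pics/zt22.png',cv2.cvtColor(cv2.resize(ti[80:300,110:410],None,fx=2.6,fy=2.6,interpolation=cv2.INTER_CUBIC),cv2.COLOR_RGB2BGR))
E
```

```text
t 20.87 p [ 0.55  -0.024  0.311] psi 13.47 tilt [ 0.01  -1.    -0.002] w 0.0619 F [ 1.745 -0.042  0.275] q [-0.234  0.259  0.241  1.696 -0.067  1.184  1.831]
holder [ 0.4948 -0.0349  0.2413  0.0017] 0.0013751797858718346 678 seat [ 0.5483 -0.0218  0.1207]
pip [ 0.55   -0.0221] z 0.033415025545443205 483 0.001340243275315795 minus tcp [0.0032 0.0017] -0.11658497445455679
pip-seat panel mm 1.6380823629649994 -0.7158838454400354 collar above seat -2.242106540692526
  sect 0.005 [ 0.5482 -0.0214] 71
  sect 0.1 [ 0.5504 -0.0215] 78
block [ 0.5498  0.2836 -0.0035]
green [0.5498 0.2388]
```

View pics/z_s22.png

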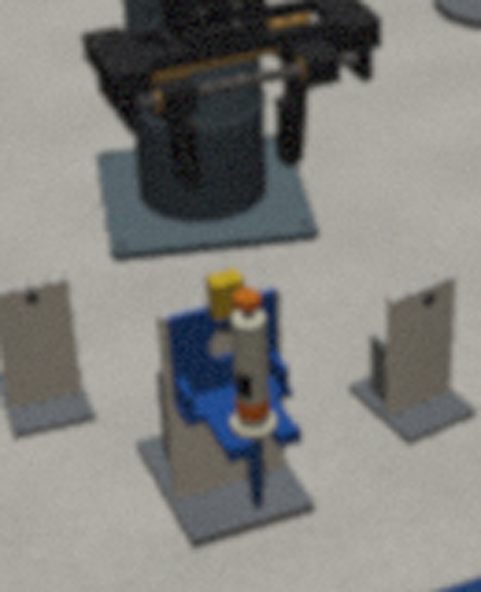

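View pics/f_s22.png

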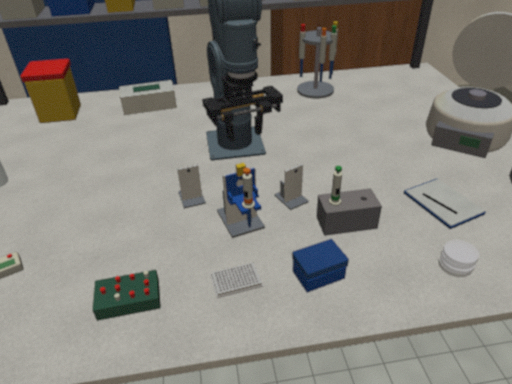

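```bash
python3 -c "
from rig import robot
print(robot.job_done()); print(robot.get_state()['clock'])"
```

```text
the job is handed in; nothing more can be done
None
the job is handed in; nothing more can be done
```

The holder is hanging on the large panel's stud, and the orange pipette hangs upright in its fork. I handed the job in at about 21 s of the 58 s allowed; no verdict is reported.

**Holder:** I passed the wide part of the keyhole over the stud's head, pressed the plate to the panel and slid it down until it stopped on the neck. At the stop the wrist read about 23 N upward. In the last picture the fit puts the holder at yaw 0.241 rad (the panel's is 0.238), with its origin at 112.7 mm. The scene camera read the stud about 2 mm high, so that agrees with 111 mm.

**Pipette:** I lowered it from above through the fork's slot until its collar met the prongs, at about 9 N, then let go and rose clear. The last check puts its axis 1.6 mm forward and 0.7 mm sideways of the seat, upright. The lips leave about 3 mm to the front.

**Other things:** The green pipette and the block measured within 1 mm of where they started. In the last picture the tip box, microplate and tube rack look as they did at the start; I did not measure them.

**What disagreed:**
- **Fingertip height:** the fingertips seen in the pictures were about 38 mm above the reported TCP. My first close on the holder's tab therefore met nothing. I corrected for this in every later grasp.
- **Sideways offset:** the scene camera and the reported TCP also differed by 2–5 mm sideways, so I placed both parts by comparing them within the scene camera's own pictures.
- **Collar height:** the last fit shows the collar 2.2 mm below the seat. That is within measuring error, and it rules out the collar sitting on a lip, which would be 5 mm too high.

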